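# Seat the drive card in the opened machine controller

## Robot

A 7-joint arm with a two-finger parallel gripper is mounted at the origin on the work surface. World frame = base frame: x ahead of the robot, y to its left, z up, the work surface at z = 0. Lengths are in mm, angles in rad, forces in N, time in s.
With the tool pointing down it reaches from about 425 to 925 mm from the base axis. Payload 6.8 kg.
Tool frame: the origin (TCP) lies at the very end of the fingers, on their centre line; the grasp point (between the pads) lies 19 mm behind it; y points along the fingers, x is the direction in which the jaws open and shut, and the axes are right-handed (so a half turn about y gives the same grasp; the last joint's range is limited). The gripper opens to 88 mm and grips with 3 to 60 N. Pads are 20 mm wide; open, the fingers measure 115 mm over their backs; the gripper's body (75 mm by 178 mm) begins 61 mm behind the grasp point.
Start: joints at [-1.253, 0.477, 0.022, 1.555, -0.011, 1.109, -0.083], TCP at [278.807, 614.747, 222.664] pointing down, gripper open.
Joint ranges: [-2.96, 2.96], [-0.34, 2.1], [-1.41, 1.46], [0.24, 2.44], [-1.37, 4.51], [0.17, 1.92], [-2.96, 2.96]. Speed limits (rad/s): [2.39, 2.39, 3.14, 3.14, 3.14, 3.14, 3.14].

## Interface

Orientations are given as a 3x3 rotation matrix whose columns are the frame's x, y, z axes.
In Python, from bench import sense, capture, get_calibration, hand_in gives the robot as it stands.
- The arm moves only by the tool apply_moves, never from a script. Its argument "series" is a list of rows, each a list of 3 entries, a list of its own where there are three numbers: the shift along the tool's x, y, z in mm, then the turn, a rotation vector about the tool's x, y, z in rad, then the closure in counts, from 0 (fully open) to 255 (shut). In form: [[[tx, ty, tz], [ax, ay, az], grip], ...]. A call has 1 to 20 rows; each row is the pose to reach, as a shift and turn from the pose measured when the call began, along the tool's axes at that moment; what a row does not reach only later rows make up. A row lasts 1/10 s, in which the tool goes at most 50 mm and 8.59 degrees, less where a joint would pass 70% of its speed; a pose out of reach is approached as far as the arm can. A call with a gripper value outside its range is refused whole. The fingers move at their own pace and stop on an object; "force" is the grip in N (left out, the last holds). Time passes only in rows, so rows that repeat a pose let the fingers close. It gives the time, the measured TCP pose, the force and the opening at its end, in the units of the state.
- sense(): the state, without advancing time (a new reading comes with each control period).
- capture(name): name is "scene" or "top"; returns the picture (480x640x3 uint8, red, green, blue); there is no depth.
- get_calibration(name): a dict with "fx", "fy", "cx", "cy" (pixels), "pose" (4x4, takes a point from camera to world coordinates). Camera axes: x right, y down, z forward; pixel columns grow to the right and rows downward; lengths in mm; the calibration is good to about 2 mm. A picture is of the moment at which its call begins. get_calibration takes no time and is no camera call.
- hand_in(): hands the job in, once; it reports no verdict.
The state is a dict: "t": time; "q": joint angles; "qd": joint speeds; "effort": joint torques, N m; "eef_pos": TCP position; "eef_rot": TCP orientation; "force": force on the tool from outside, world axes, zero at the start; "torque": the same for the moment, N m; "grip_width": finger opening in mm.
Only numpy, scipy, OpenCV 4.12 (cv2) and the standard library are available. Lean on these libraries where they do the work, as an engineer would, in place of code of your own. Each camera call takes 0.05 s, during which the arm holds its last target.

## Task

Fit the full-width plug-in card (the one as wide as the pair of card guides) into the opened controller chassis on the bench: lay it on the tray in front of the guides with its gold connector edge facing the connector, and slide it along between the two guides under their lips. Then swing both ejector levers fully inwards behind the card's end plate so that it is seated fully home in the connector, and let go.

Things in the scene. Friction and masses are not known exactly. Their poses are not given: they have to be found in the camera images.
- card: Loose full-width card: green board 100 x 100 x 6 mm lying flat, about 0.25 kg. Origin: centre of underside; +x to its gold connector edge, z up. Grip its central aluminium heat sink across y: 24 mm wide (y), 40 mm long (x), top 62 mm above the underside. End plate at x = -50 to -45 mm: 68 mm wide, 40 mm high. Two bystander cards look alike but are only 55 mm wide.
- card_edge (a point): Middle of the card's gold connector edge, at the underside: 50 mm ahead (+x) of the card's origin.
- chassis: Grey controller tray, fixed on the bench. Origin on the bench, midway between the guides, 30 mm in front of them; +x is the way the card slides in (away from the robot, up to 0.25 rad askew), y left, z up. Flat deck 10 mm high, 130 mm wide in front, reaching back to x = -115 mm: lay the card there. Upright lever hinges at x = 7.5, y = +76 and -76 mm, bars 30 to 42 mm above the bench.
- guide_entry (a point): On the deck, midway between the front ends of the two black card guides (chassis x = 30 mm). The guides run on to x = 115 mm; walls 108 mm apart (4 mm play each side of the card), lips over the card's edges 88 mm apart, 14 to 18 mm above the deck, so the card enters only from the front, flat on the deck. Flared lead-in plates from x = 0, 125 mm apart there, 16 mm high.
- connector (a point): On the deck, middle of the grey connector's face (chassis x = 115 mm), the stop: with the card home its connector edge is here and its origin 50 mm before it. The connector is 38 mm high above the bench; parts behind it up to 44 mm.
- left_lever (a joint): Left (+y) ejector lever, aluminium bar 54 mm long, 8 mm thick. Rad: 0 = open, bar points straight back (-x of chassis); grows as it swings inwards; 1.57 = closed, its stop, across behind the end plate; opens to -0.5. Stays where left; about 1.5 N at the post moves it. Swinging in, it pushes home a card left up to 15 mm short.
- left_post (a point): Top centre of the left lever's black upright post, 12 mm across, 75 mm above the bench, rising from the bar; push or pinch it to swing the lever. It runs at 48 mm radius round the hinge: from the hinge it lies 48 mm x (-cos q, -sin q) in chassis x, y at lever value q.
- right_lever (a joint): Right (-y) ejector lever, mirror image of the left: same sizes, force and values (0 = open, straight back; 1.57 = closed inwards, its stop).
- right_post (a point): Top centre of the right lever's post, as on the left: from its hinge it lies 48 mm x (-cos q, +sin q) in chassis x, y at lever value q.
Things that resemble listed ones, but are neither listed nor needed, are in the scene too. What is shaped like the card but black, purple or red is not meant.

How it is judged:
By the outcome, as a careful person would: the job done as asked, in the order asked, and still so for the second after the job is handed in, with the robot touching nothing.
It also fails if it takes over 61 s, if anything falls off the work surface, if the arm or the gripper's body presses on something with over 40 N, if the wrist force passes 120 N, or if a joint passes its speed limit or range.

## Working session

There is one attempt and no reset: what is moved stays moved. The work goes in short steps, Python scripts to look and compute and a tool call to move; the robot and the scene stay as the last step left them, time stands still between calls to the robot, and variables do not carry over. Pictures are saved under pics/ and viewed, and the job is handed in when it is done.

Besides the shell and the picture viewer there is one more tool, called after "Call:" as name(argument=value, ...), one argument or row to a line, values as JSON. apply_moves: Moves the arm, as the interface text tells. Its arguments: {"type":"object","properties":{"series":{"type":"array"},"force":{"type":"number"}},"required":["series"]}

```bash
mkdir -p pics
python3 - <<'E'
from bench import *
import cv2,numpy as np
for n in("scene","top"):
    cv2.imwrite(f"pics/{n}0.png",cv2.cvtColor(capture(n),cv2.COLOR_RGB2BGR))
    c=get_calibration(n);print(n,c["fx"],c["fy"],c["cx"],c["cy"],np.round(c["pose"],4).tolist())
s=sense();print(s["t"],s["eef_pos"],np.round(s["eef_rot"],4).tolist(),s["grip_width"])
E
```

```text
scene 539.3459206354698 539.3459206354698 321.9828718627194 242.0430369751048 [[0.3079, 0.5146, -0.8002, 1318.3579], [0.9512, -0.1826, 0.2486, -336.3745], [-0.0182, -0.8378, -0.5457, 665.0654], [0.0, 0.0, 0.0, 1.0]]
top 597.6431229111288 597.6431229111288 321.16319264204833 236.13171911753176 [[-0.0174, -0.9847, 0.1734, 232.8354], [-0.9997, 0.0138, -0.0222, -66.9636], [0.0195, -0.1738, -0.9846, 1387.915], [0.0, 0.0, 0.0, 1.0]]
0.1 [278.59854205 614.23329807 221.78300274] [[0.413, -0.0006, -0.9107], [0.9107, -0.0015, 0.413], [-0.0016, -1.0, -0.0001]] 87.46062099862237
```

View pics/top0.png

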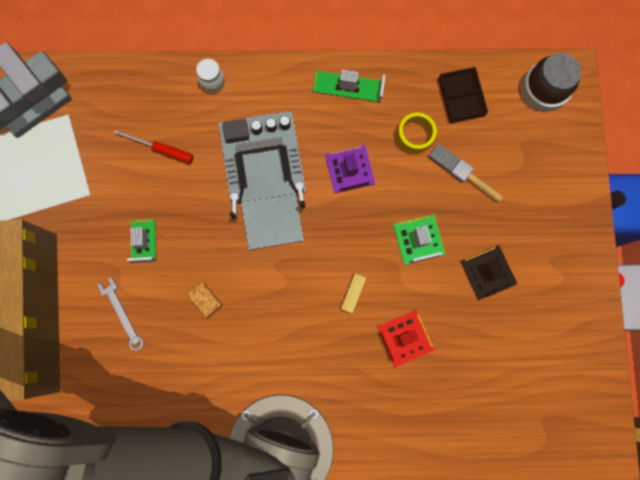

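View pics/scene0.png

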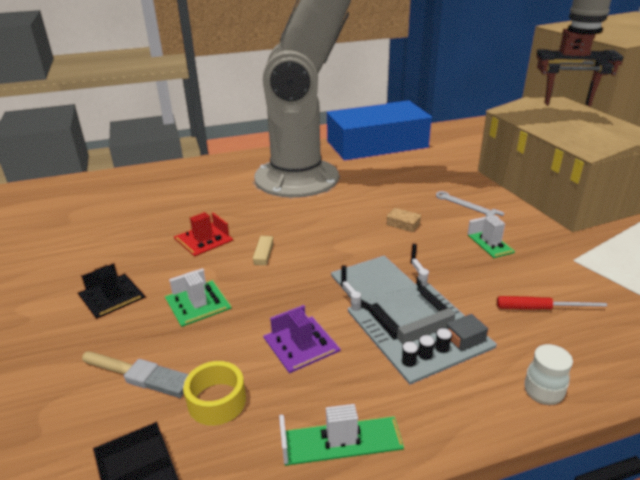

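Three green cards show in the top view: (418,238) is about square, while (348,85) and (142,240) are narrow. The square one should be the 100 x 100 card, and I'll check it and the chassis in enlarged crops.

Run:
```python
import cv2
t=cv2.imread("pics/top0.png");s=cv2.imread("pics/scene0.png")
def c(i,x,y,w,h,k,n): cv2.imwrite(f"pics/{n}.png",cv2.resize(i[y:y+h,x:x+w],None,fx=k,fy=k,interpolation=cv2.INTER_CUBIC))
c(t,380,200,80,75,8,"card1")
c(t,205,105,115,150,4,"chas1")
c(s,320,235,180,150,4,"chas_s")
c(s,150,250,100,80,6,"card_s")
```

```text
(no output)
```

View pics/card1.png

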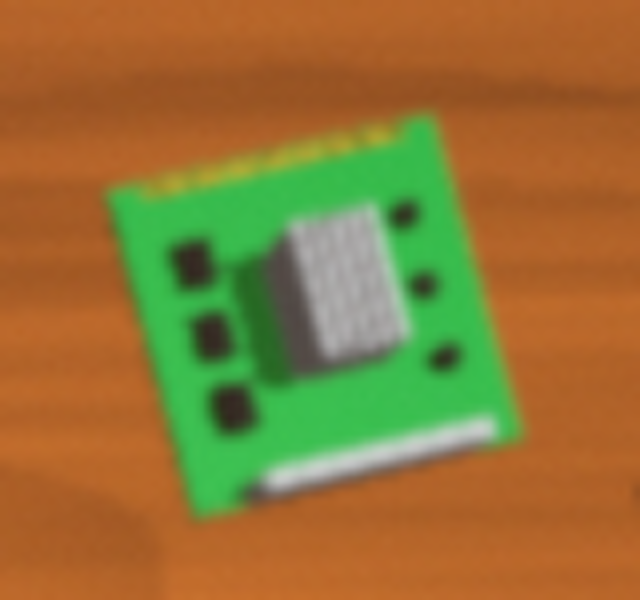

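View pics/chas1.png

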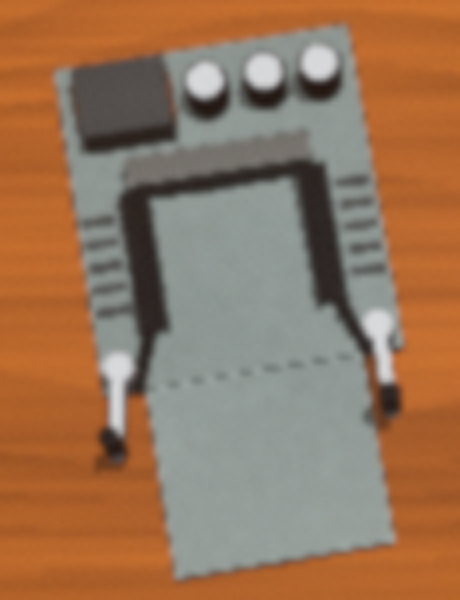

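View pics/chas_s.png

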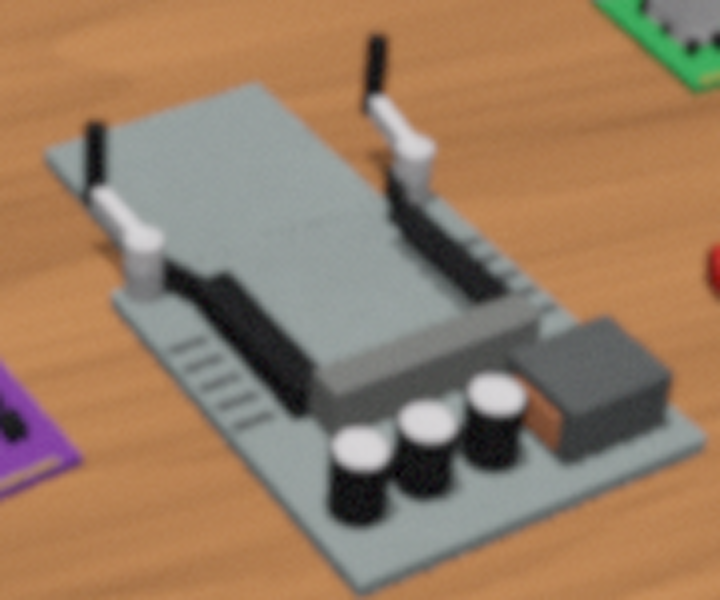

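View pics/card_s.png

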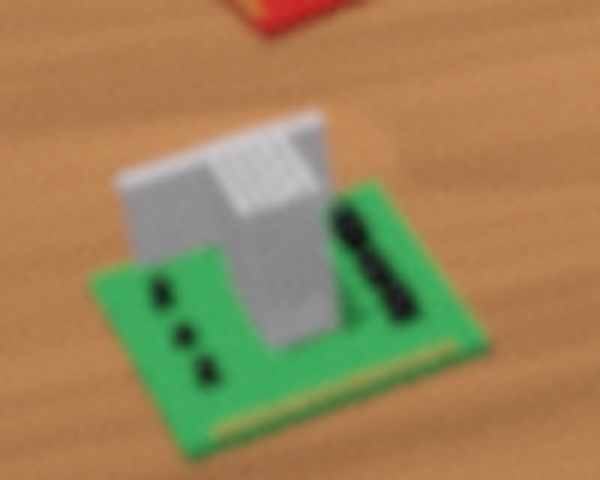

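The crop confirms the card at (418,238): it is square with a gold edge facing up in the image (+x), and the end plate is shorter than the board. The two others at (348,85) and (142,240) are the narrow 55 mm ones. Both levers point roughly straight back. Next I'll fit the poses.

```bash
cat > h.py <<'E'
from bench import *
import numpy as np
from scipy.optimize import least_squares
def proj(n,P):
    c=get_calibration(n);T=np.array(c["pose"]);p=(np.atleast_2d(P)-T[:3,3])@T[:3,:3]
    return np.c_[c["fx"]*p[:,0]/p[:,2]+c["cx"],c["fy"]*p[:,1]/p[:,2]+c["cy"]]
def world(pose,L):
    x,y,a=pose;L=np.atleast_2d(L).astype(float);c,s=np.cos(a),np.sin(a)
    return np.c_[x+c*L[:,0]-s*L[:,1],y+s*L[:,0]+c*L[:,1],L[:,2]]
def fit(obs,p0):
    f=lambda p:np.concatenate([(proj(n,world(p,np.array([L for L,_ in o])))-np.array([u for _,u in o])).ravel() for n,o in obs.items() if o])
    r=least_squares(f,p0,loss="soft_l1");return r.x,f(r.x).reshape(-1,2)
def uncrop(p,k,o): return [(p[0]+.5)/k-.5+o[0],(p[1]+.5)/k-.5+o[1]]
E
python3 - <<'E'
from h import *
ct=lambda x,y:uncrop((x,y),8,(380,200)); cs=lambda x,y:uncrop((x,y),6,(150,250))
top=[((50,50,6),ct(110,188)),((50,-50,6),ct(435,112)),((-50,-50,6),ct(522,438)),((-50,50,6),ct(200,518)),
((20,12,62),ct(288,222)),((20,-12,62),ct(375,203)),((-20,-12,62),ct(412,335)),((-20,12,62),ct(325,360))]
sc=[((50,-50,6),cs(190,442)),((50,50,6),cs(490,345)),((-50,50,6),cs(378,183)),((-50,-50,6),cs(92,275)),((20,-12,62),cs(242,213)),((20,12,62),cs(320,190))]
for o in({"top":top},{"scene":sc},{"top":top,"scene":sc}):
    p,r=fit(o,[600,-200,.2]);print("card",np.round(p,3));
print(np.round(r,1).tolist())
ct=lambda x,y:uncrop((x,y),4,(205,105)); cs=lambda x,y:uncrop((x,y),4,(320,235))
top=[((-115,65,10),ct(177,579)),((-115,-65,10),ct(396,541)),((7.5,76,42),ct(118,365)),((7.5,-76,42),ct(378,322)),((115,54,28),ct(122,195)),((30,44,28),ct(166,332)),((30,-44,28),ct(318,305))]
sc=[((-115,65,10),cs(258,83)),((-115,-65,10),cs(47,155)),((7.5,76,42),cs(414,148)),((7.5,-76,42),cs(145,240))]
for o in({"top":top},{"scene":sc},{"top":top,"scene":sc}):
    p,r=fit(o,[700,100,.1]);print("chas",np.round(p,3));
print(np.round(r,1).tolist())
E
```

```text
card [ 4.66853e+02 -3.28405e+02  2.20000e-01]
card [ 469.461 -326.839 -112.887]
card [ 467.411 -327.568  -81.465]
[[-0.5, -0.1], [-0.5, -0.0], [-0.1, -0.2], [-1.0, -0.5], [0.1, -0.3], [-0.5, -0.3], [-0.5, 0.1], [0.1, -0.6], [-1.3, 1.0], [-0.2, -1.3], [-0.3, -1.2], [-0.9, -0.4], [0.1, -0.4], [-0.5, -0.7]]
chas [569.844  26.453 119.552]
chas [680.602  88.115 176.475]
chas [571.212  26.583  44.15 ]
[[-0.3, -0.2], [-0.1, -0.6], [-0.4, 0.5], [-0.5, -0.2], [1.3, -0.8], [0.4, -1.4], [-0.5, -1.2], [-0.7, -1.2], [-1.4, -1.9], [0.1, -1.6], [0.1, -1.0]]
```

```bash
cat >> h.py <<'E'
CARD=(467,-328,.218); CH=(570.5,26.5,.169)
def to(pos,th):
    s=sense();R=np.array(s["eef_rot"]);d=R.T@(np.array(pos)-s["eef_pos"])
    c,sn=np.cos(th),np.sin(th);W=np.array([[c,0,-sn],[sn,0,c],[0,-1,0]])
    from scipy.spatial.transform import Rotation as Ro
    return np.round(d,1).tolist(),np.round(Ro.from_matrix(R.T@W).as_rotvec(),3).tolist()
def st():
    s=sense();R=np.array(s["eef_rot"]);print("t",round(s["t"],2),np.round(s["eef_pos"],1),"th",round(float(np.arctan2(R[1,0],R[0,0])),3),"F",np.round(s["force"],1),"w",round(s["grip_width"],1),"q",np.round(s["q"],2))
E
python3 - <<'E'
from h import *
print(to((540,200,260),-.1),to((500,-100,260),-.7),to((467,-328,150),-1.353))
for s,n in((1,"L"),(-1,"R")):
  for q in(-.3,-.15,0,.15,.3):
    P=world(CH,[[7.5-48*np.cos(q),s*(76-48*np.sin(q)),75]]);print(n,q,np.round((proj("top",P)[0]-[205,105])*4),np.round((proj("scene",P)[0]-[320,235])*4))
E
```

```text
([-269.4, -37.7, -409.2], [0.001, 1.245, -0.001]) ([-559.1, -37.3, -496.6], [0.002, 1.845, -0.001]) ([-780.2, 73.1, -560.7], [0.002, 2.498, -0.001])
L -0.3 [ 96. 436.] [385.  30.]
L -0.15 [109. 436.] [372.  32.]
L 0 [122. 435.] [359.  36.]
L 0.15 [134. 432.] [348.  40.]
L 0.3 [146. 427.] [338.  45.]
R -0.3 [413. 379.] [ 68. 133.]
R -0.15 [401. 384.] [ 79. 127.]
R 0 [389. 387.] [ 92. 122.]
R 0.15 [376. 388.] [106. 119.]
R 0.3 [363. 388.] [121. 116.]
```

Call:
apply_moves(
  series=[
    [[-269,-38,-409],[0,1.245,0],0],
    [[-269,-38,-409],[0,1.245,0],0],
    [[-269,-38,-409],[0,1.245,0],0],
    [[-269,-38,-409],[0,1.245,0],0],
    [[-269,-38,-409],[0,1.245,0],0],
    [[-269,-38,-409],[0,1.245,0],0],
    [[-269,-38,-409],[0,1.245,0],0],
    [[-269,-38,-409],[0,1.245,0],0],
    [[-269,-38,-409],[0,1.245,0],0],
    [[-559,-38,-497],[0,1.845,0],0],
    [[-559,-38,-497],[0,1.845,0],0],
    [[-559,-38,-497],[0,1.845,0],0],
    [[-559,-38,-497],[0,1.845,0],0],
    [[-559,-38,-497],[0,1.845,0],0],
    [[-559,-38,-497],[0,1.845,0],0],
    [[-780,73,-561],[0,2.498,0],0],
    [[-780,73,-561],[0,2.498,0],0],
    [[-780,73,-561],[0,2.498,0],0],
    [[-780,73,-561],[0,2.498,0],0],
    [[-780,73,-561],[0,2.498,0],0],
  ],
)

```text
t: 2.1
eef_pos: [471.5, -294.7, 163.6]
eef_rot: [[0.212, -0.001, 0.977], [-0.977, -0.001, 0.212], [0.001, -1.0, -0.001]]
force: [0.7, 0.4, 1.2]
grip_width: 87.5
```

Run:
```python
from h import *
import cv2
st();print(to((467,-328,110),-1.353),to((467,-328,28),-1.353))
cv2.imwrite("pics/s1.png",cv2.cvtColor(capture("scene"),cv2.COLOR_RGB2BGR))
```

```text
t 2.1 [ 471.5 -294.7  163.6] th -1.357 F [0.7 0.4 1.2] w 87.5 q [-0.17  0.45  0.8   1.94 -0.4   0.92 -0.52]
([31.6, 53.6, -11.4], [0.001, -0.004, 0.001]) ([31.5, 135.6, -11.3], [0.001, -0.004, 0.001])
```

Call:
apply_moves(
  series=[
    [[31.6,15,-11.4],[0,0.0,0],0],
    [[31.6,35,-11.4],[0,0,0],0],
    [[31.6,55,-11.4],[0,0,0],0],
    [[31.6,80,-11.4],[0,0,0],60],
    [[31.6,105,-11.4],[0,0,0],60],
    [[31.6,125,-11.4],[0,0,0],60],
    [[31.6,134,-11.4],[0,0,0],60],
    [[31.6,134,-11.4],[0,0,0],60],
  ],
)

```text
t: 2.95
eef_pos: [460.8, -336.4, 27.0]
eef_rot: [[0.202, -0.006, 0.979], [-0.979, -0.005, 0.202], [0.004, -1.0, -0.007]]
force: [0.4, -0.2, -0.7]
grip_width: 67.0
```

Run:
```python
from h import *
import cv2
st()
for n in("scene","top"):
    i=cv2.cvtColor(capture(n),cv2.COLOR_RGB2BGR);x,y,w,h=(130,200,140,135) if n=="scene" else (370,180,120,110)
    cv2.imwrite(f"pics/g_{n}.png",cv2.resize(i[y:y+h,x:x+w],None,fx=4,fy=4))
```

```text
t 2.95 [ 460.8 -336.4   27. ] th -1.367 F [ 0.4 -0.2 -0.7] w 67.0 q [ 0.05  0.66  0.63  1.98 -0.59  0.69 -0.32]
```

View pics/g_scene.png

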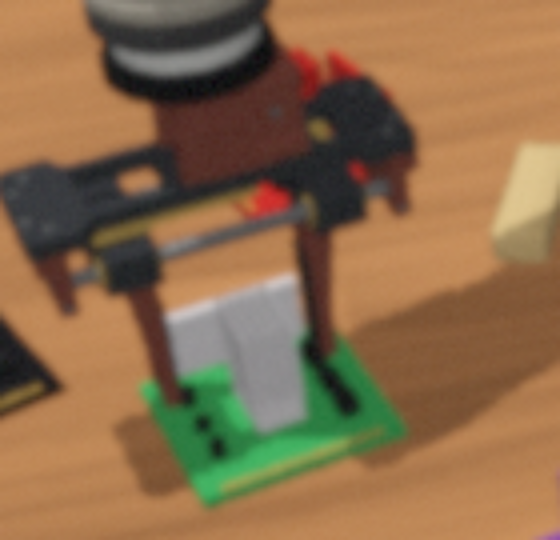

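View pics/g_top.png

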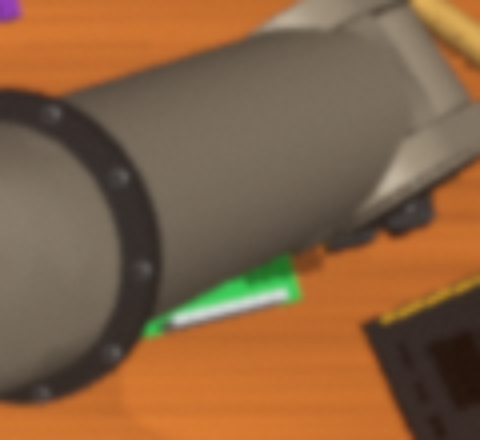

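Run:
```python
from h import *
st();print(to((467,-328,27),-1.353))
```

```text
t 3.05 [ 461.8 -337.3   28.6] th -1.367 F [-0.1  0.2  0.3] w 67.1 q [ 0.05  0.66  0.63  1.98 -0.59  0.69 -0.32]
([-8.1, 1.5, 7.0], [0.005, -0.014, 0.006])
```

Call:
apply_moves(
  series=[
    [[-4,1.5,3.5],[0.005,-0.014,0.006],60],
    [[-8,1.5,7],[0.005,-0.014,0.006],60],
    [[-8,1.5,7],[0.005,-0.014,0.006],60],
    [[-8,1.5,7],[0.005,-0.014,0.006],255],
    [[-8,1.5,7],[0.005,-0.014,0.006],255],
    [[-8,1.5,7],[0.005,-0.014,0.006],255],
    [[-8,1.5,7],[0.005,-0.014,0.006],255],
    [[-8,1.5,7],[0.005,-0.014,0.006],255],
    [[-8,1.5,7],[0.005,-0.014,0.006],255],
    [[-8,1.5,7],[0.005,-0.014,0.006],255],
  ],
  force=30,
)

```text
t: 4.05
eef_pos: [466.9, -328.2, 27.0]
eef_rot: [[0.216, -0.0, 0.977], [-0.977, -0.0, 0.216], [0.0, -1.0, -0.0]]
force: [-0.7, -0.6, -1.1]
grip_width: 23.8
```

Run:
```python
from h import *
st()
```

```text
t 4.05 [ 466.9 -328.2   27. ] th -1.354 F [-0.7 -0.6 -1.1] w 23.8 q [ 0.04  0.66  0.62  1.98 -0.59  0.69 -0.32]
```

Run:
```python
from h import *
w=world(CH,[[-62,0,0]])[0];print(w)
print(to((466.9,-328.2,150),-1.354),to((w[0],w[1],150),-1.402))
```

```text
[509.3832857   16.07180585   0.        ]
([-0.0, -123.0, -0.1], [0.0, 0.0, 0.0]) ([-327.0, -123.0, 115.6], [0.0, 0.048, 0.0])
```

Call:
apply_moves(
  series=[
    [[0,-15,0],[0,0,0],255],
    [[0,-40,0],[0,0,0],255],
    [[0,-75,0],[0,0,0],255],
    [[0,-110,0],[0,0,0],255],
    [[-25,-123,10],[0,0.0,0],255],
    [[-60,-123,21],[0,0.02,0],255],
    [[-95,-123,33],[0,0.03,0],255],
    [[-130,-123,46],[0,0.048,0],255],
    [[-165,-123,58],[0,0.048,0],255],
    [[-200,-123,71],[0,0.048,0],255],
    [[-235,-123,83],[0,0.048,0],255],
    [[-265,-123,93],[0,0.048,0],255],
    [[-290,-123,103],[0,0.048,0],255],
    [[-310,-123,110],[0,0.048,0],255],
    [[-322,-123,114],[0,0.048,0],255],
    [[-327,-123,115.6],[0,0.048,0],255],
    [[-327,-123,115.6],[0,0.048,0],255],
    [[-327,-123,115.6],[0,0.048,0],255],
    [[-327,-123,115.6],[0,0.048,0],255],
  ],
)

```text
t: 5.95
eef_pos: [509.2, 14.7, 150.1]
eef_rot: [[0.166, -0.0, 0.986], [-0.986, -0.0, 0.166], [0.0, -1.0, -0.0]]
force: [-0.4, 0.2, -2.5]
grip_width: 23.9
```

Run:
```python
from h import *
import cv2
i=cv2.cvtColor(capture("scene"),cv2.COLOR_RGB2BGR);x,y,w,h=(260,130,230,180)
cv2.imwrite("pics/l1.png",cv2.resize(i[y:y+h,x:x+w],None,fx=3.4,fy=3.3))
st();w=world(CH,[[-62,0,0]])[0]
print(to((w[0],w[1],70),-1.402),to((w[0],w[1],40),-1.402))
```

```text
t 6.0 [509.3  14.8 150.1] th -1.404 F [ 0.   0.4 -2.7] w 23.9 q [-0.81  0.39  0.83  2.06 -0.38  0.85 -1.17]
([-1.2, 80.1, 0.3], [0.0, -0.002, 0.0]) ([-1.2, 110.1, 0.4], [0.0, -0.002, 0.0])
```

View pics/l1.png

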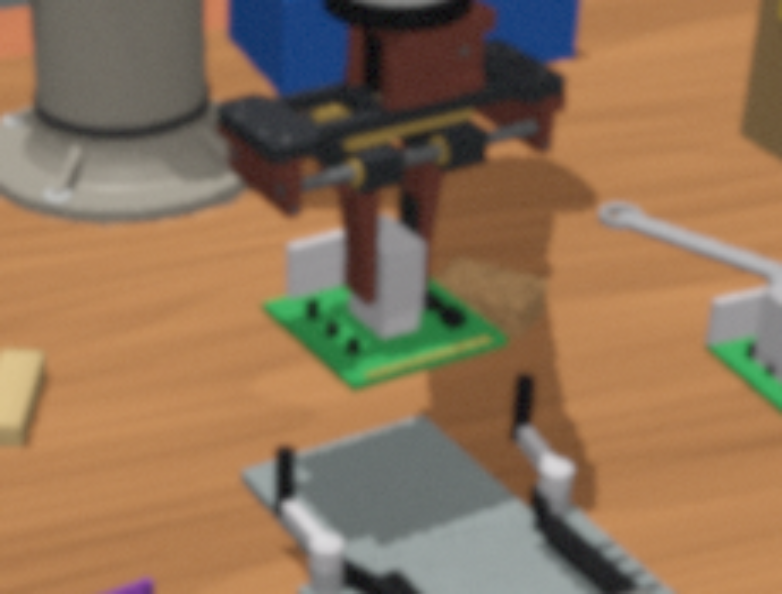

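Call:
apply_moves(
  series=[
    [[-1.2,20,0.3],[0,0,0],255],
    [[-1.2,45,0.3],[0,0,0],255],
    [[-1.2,70,0.3],[0,0,0],255],
    [[-1.2,90,0.3],[0,0,0],255],
    [[-1.2,102,0.3],[0,0,0],255],
    [[-1.2,108,0.3],[0,0,0],255],
    [[-1.2,111,0.3],[0,0,0],255],
    [[-1.2,112,0.3],[0,0,0],255],
    [[-1.2,113,0.3],[0,0,0],255],
    [[-1.2,113,0.3],[0,0,0],255],
    [[-1.2,113,0.3],[0,0,0],255],
  ],
)

```text
t: 7.1
eef_pos: [509.6, 16.2, 37.4]
eef_rot: [[0.167, 0.0, 0.986], [-0.986, -0.0, 0.167], [0.0, -1.0, 0.0]]
force: [-0.2, -0.3, -1.8]
grip_width: 23.9
```

Run:
```python
from h import *
import cv2
i=cv2.cvtColor(capture("scene"),cv2.COLOR_RGB2BGR);x,y,w,h=(310,210,150,120)
cv2.imwrite("pics/l2.png",cv2.resize(i[y:y+h,x:x+w],None,fx=5,fy=5,interpolation=2))
i=cv2.cvtColor(capture("top"),cv2.COLOR_RGB2BGR);x,y,w,h=(205,105,115,150)
cv2.imwrite("pics/l2t.png",cv2.resize(i[y:y+h,x:x+w],None,fx=4,fy=4,interpolation=2))
st()
for X in(-30,0,30,50,60):
  w=world(CH,[[X,0,0]])[0]; print(X,to((w[0],w[1],37.5),-1.402))
```

```text
t 7.2 [509.6  16.1  37.3] th -1.403 F [ 0.9 -0.5 -2.9] w 23.8 q [-0.66  0.57  0.65  2.12 -0.58  0.63 -1.01]
-30 ([-0.0, -0.1, 31.8], [-0.0, -0.001, 0.0])
0 ([-0.1, -0.1, 61.8], [-0.0, -0.001, 0.0])
30 ([-0.1, -0.1, 91.8], [-0.0, -0.001, 0.0])
50 ([-0.1, -0.1, 111.8], [-0.0, -0.001, 0.0])
60 ([-0.2, -0.1, 121.8], [-0.0, -0.001, 0.0])
```

View pics/l2.png

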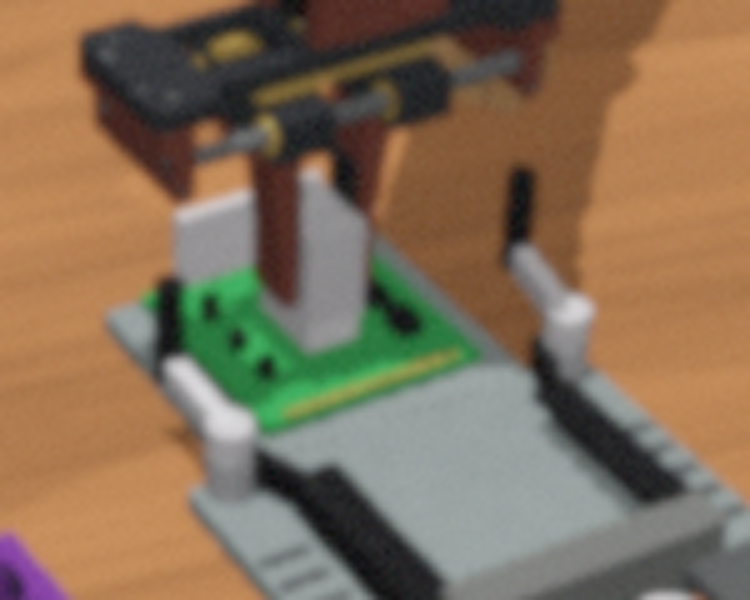

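View pics/l2t.png

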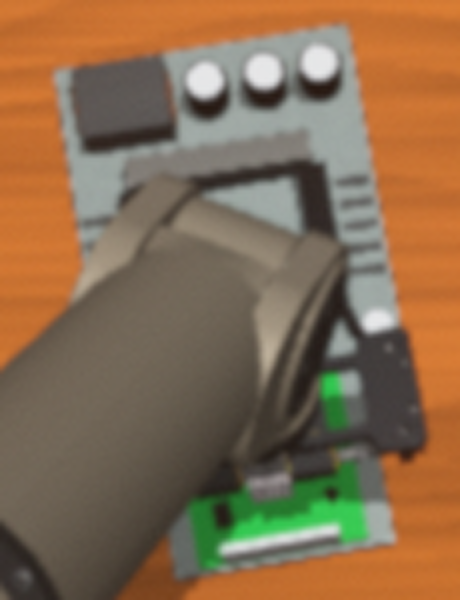

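Call:
apply_moves(
  series=[
    [[0,0.5,0],[0,0,0],255],
    [[0,1,0],[0,0,0],255],
    [[0,1.2,0],[0,0,0],255],
    [[0,1.2,0],[0,0,0],255],
  ],
)

```text
t: 7.6
eef_pos: [509.7, 16.2, 37.0]
eef_rot: [[0.167, 0.0, 0.986], [-0.986, 0.001, 0.167], [-0.001, -1.0, 0.001]]
force: [-3.2, 1.9, 9.8]
grip_width: 23.8
```

Run:
```python
from h import *
st()
```

```text
t 7.6 [509.7  16.2  37. ] th -1.403 F [-3.2  1.9  9.8] w 23.8 q [-0.66  0.57  0.64  2.12 -0.58  0.63 -1.01]
```

Call:
apply_moves(
  series=[
    [[0,-0.4,4],[0,0,0],255],
    [[0,-0.4,10],[0,0,0],255],
    [[0,-0.4,17],[0,0,0],255],
    [[0,-0.4,24],[0,0,0],255],
    [[0,-0.4,31],[0,0,0],255],
    [[0,-0.4,38],[0,0,0],255],
    [[0,-0.4,45],[0,0,0],255],
    [[0,-0.4,52],[0,0,0],255],
    [[0,-0.4,58],[0,0,0],255],
    [[0,-0.4,62],[0,0,0],255],
    [[0,-0.4,62],[0,0,0],255],
  ],
)

```text
t: 8.7
eef_pos: [571.4, 26.7, 37.4]
eef_rot: [[0.167, 0.001, 0.986], [-0.986, 0.001, 0.167], [-0.001, -1.0, 0.001]]
force: [-0.4, 0.0, -2.4]
grip_width: 24.0
```

Run:
```python
from h import *
import cv2
i=cv2.cvtColor(capture("scene"),cv2.COLOR_RGB2BGR);x,y,w,h=(310,210,150,120)
cv2.imwrite("pics/l3.png",cv2.resize(i[y:y+h,x:x+w],None,fx=5,fy=5,interpolation=2))
st()
for X in(20,40,55,63):
  w=world(CH,[[X,0,0]])[0]; print(X,to((w[0],w[1],37),-1.402))
```

```text
t 8.75 [570.9  26.5  37.4] th -1.403 F [-0.6  0.4 -2.7] w 23.6 q [-0.63  0.64  0.64  1.98 -0.58  0.71 -1.03]
20 ([-0.1, 0.4, 19.6], [-0.0, -0.001, -0.001])
40 ([-0.1, 0.4, 39.6], [-0.0, -0.001, -0.001])
55 ([-0.1, 0.4, 54.6], [-0.0, -0.001, -0.001])
63 ([-0.2, 0.4, 62.6], [-0.0, -0.001, -0.001])
```

View pics/l3.png

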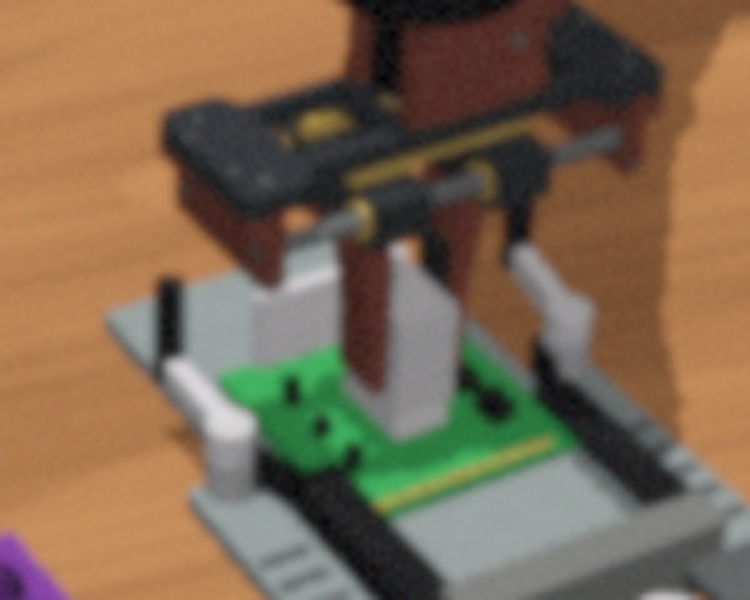

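The image shows the card's gold edge about 20 mm past the guide fronts, under the lips, with no side force. I'll carry on.

Call:
apply_moves(
  series=[
    [[0,0,5],[0,0,0],255],
    [[0,0,11],[0,0,0],255],
    [[0,0,17],[0,0,0],255],
    [[0,0,23],[0,0,0],255],
    [[0,0,29],[0,0,0],255],
    [[0,0,35],[0,0,0],255],
    [[0,0,41],[0,0,0],255],
    [[0,0,46],[0,0,0],255],
    [[0,0,51],[0,0,0],255],
    [[0,0,55],[0,0,0],255],
    [[0,0,57],[0,0,0],255],
    [[0,0,57],[0,0,0],255],
  ],
)

```text
t: 9.95
eef_pos: [627.2, 36.0, 37.4]
eef_rot: [[0.167, 0.0, 0.986], [-0.986, 0.001, 0.167], [-0.001, -1.0, 0.0]]
force: [-0.1, -0.3, -2.8]
grip_width: 24.2
```

Run:
```python
from h import *
st()
```

```text
t 9.95 [627.2  36.   37.4] th -1.403 F [-0.1 -0.3 -2.8] w 24.2 q [-0.6   0.72  0.64  1.84 -0.59  0.78 -1.06]
```

Call:
apply_moves(
  series=[
    [[0,0.3,1],[0,0,0],255],
    [[0,0.3,2],[0,0,0],255],
    [[0,0.3,3],[0,0,0],255],
    [[0,0.3,4],[0,0,0],255],
    [[0,0.3,5],[0,0,0],255],
    [[0,0.3,5],[0,0,0],255],
  ],
)

```text
t: 10.55
eef_pos: [632.4, 36.8, 37.1]
eef_rot: [[0.167, 0.001, 0.986], [-0.986, 0.001, 0.167], [-0.001, -1.0, 0.001]]
force: [-1.1, -0.4, -1.1]
grip_width: 24.1
```

Run:
```python
from h import *
st()
```

```text
t 10.55 [632.4  36.8  37.1] th -1.403 F [-1.1 -0.4 -1.1] w 24.1 q [-0.6   0.72  0.64  1.82 -0.59  0.79 -1.06]
```

Call:
apply_moves(
  series=[
    [[0,0.2,0],[0,0,0],130],
    [[0,0.2,0],[0,0,0],130],
    [[0,0.2,0],[0,0,0],130],
    [[0,0.2,0],[0,0,0],130],
    [[0,-20,0],[0,0,0],130],
    [[0,-60,0],[0,0,0],130],
    [[0,-90,0],[0,0,0],130],
    [[0,-90,0],[0,0,0],130],
    [[0,-90,0],[0,0,0],130],
  ],
)

```text
t: 11.45
eef_pos: [632.6, 37.0, 127.5]
eef_rot: [[0.167, 0.002, 0.986], [-0.986, 0.001, 0.167], [-0.001, -1.0, 0.002]]
force: [0.0, -0.9, -0.8]
grip_width: 42.9
```

Run:
```python
from h import *
import cv2
i=cv2.cvtColor(capture("scene"),cv2.COLOR_RGB2BGR);x,y,w,h=(310,210,180,150)
cv2.imwrite("pics/l4.png",cv2.resize(i[y:y+h,x:x+w],None,fx=4,fy=4,interpolation=2))
i=cv2.cvtColor(capture("top"),cv2.COLOR_RGB2BGR);x,y,w,h=(205,105,115,150)
cv2.imwrite("pics/l4t.png",cv2.resize(i[y:y+h,x:x+w],None,fx=4,fy=4,interpolation=2))
st()
```

```text
t 11.55 [631.5  37.1 126. ] th -1.403 F [-0.  -0.7 -0.3] w 43.1 q [-0.67  0.61  0.73  1.78 -0.5   0.94 -1.13]
```

View pics/l4.png

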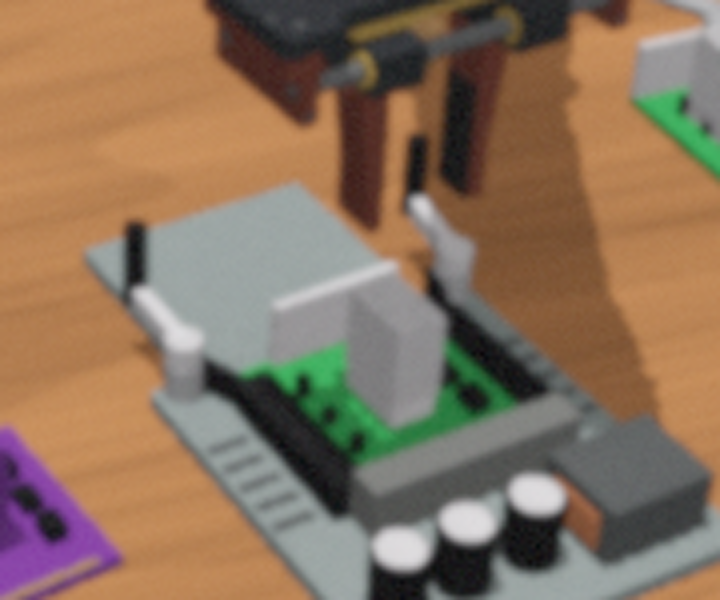

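View pics/l4t.png

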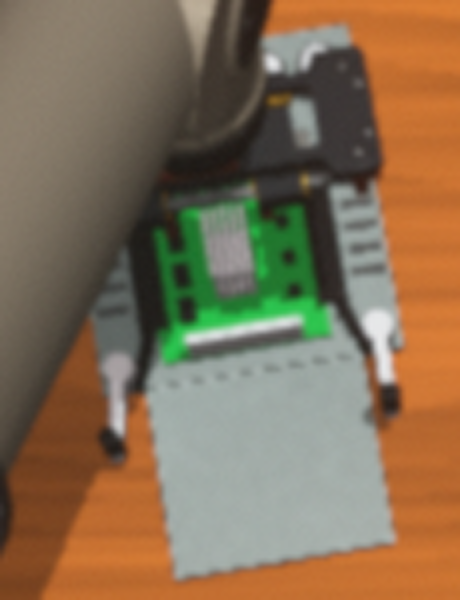

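```bash
cat >> h.py <<'E'
def post(side,q): return world(CH,[[7.5-48*np.cos(q),side*(76-48*np.sin(q)),0]])[0]
E
python3 - <<'E'
from h import *
p=post(1,-.16);print(p)
print(to((p[0],p[1],126),-1.03),to((p[0],p[1],54),-1.03))
E
```

```text
[517.11214724 102.24674362   0.        ]
([-83.4, 0.2, -101.9], [0.001, -0.373, -0.001]) ([-83.3, 72.2, -101.8], [0.001, -0.373, -0.001])
```

Call:
apply_moves(
  series=[
    [[-20,0,-25],[0,-0.1,0],130],
    [[-45,0,-55],[0,-0.2,0],130],
    [[-70,0,-85],[0,-0.3,0],130],
    [[-83.4,0,-101.9],[0,-0.373,0],130],
    [[-83.4,0,-101.9],[0,-0.373,0],130],
    [[-83.4,0,-101.9],[0,-0.373,0],130],
    [[-83.4,15,-101.9],[0,-0.373,0],130],
    [[-83.4,30,-101.9],[0,-0.373,0],130],
    [[-83.4,35,-101.9],[0,-0.373,0],130],
    [[-83.4,35,-101.9],[0,-0.373,0],130],
  ],
)

```text
t: 12.55
eef_pos: [516.4, 101.4, 89.5]
eef_rot: [[0.514, -0.004, 0.858], [-0.858, -0.001, 0.514], [-0.001, -1.0, -0.004]]
force: [-0.1, -0.4, -0.0]
grip_width: 42.8
```

Run:
```python
from h import *
import cv2
i=cv2.cvtColor(capture("scene"),cv2.COLOR_RGB2BGR);x,y,w,h=(350,150,150,150)
cv2.imwrite("pics/p1.png",cv2.resize(i[y:y+h,x:x+w],None,fx=4,fy=4,interpolation=2))
st()
p=post(1,-.16)
print(to((p[0],p[1],54),-1.03))
```

```text
t 12.6 [516.9 101.6  90.3] th -1.031 F [-0.4  0.1 -0.2] w 43.1 q [-0.81  0.48  0.64  2.05 -0.42  0.74 -0.94]
([-0.4, 36.3, 0.6], [0.002, -0.001, -0.001])
```

View pics/p1.png

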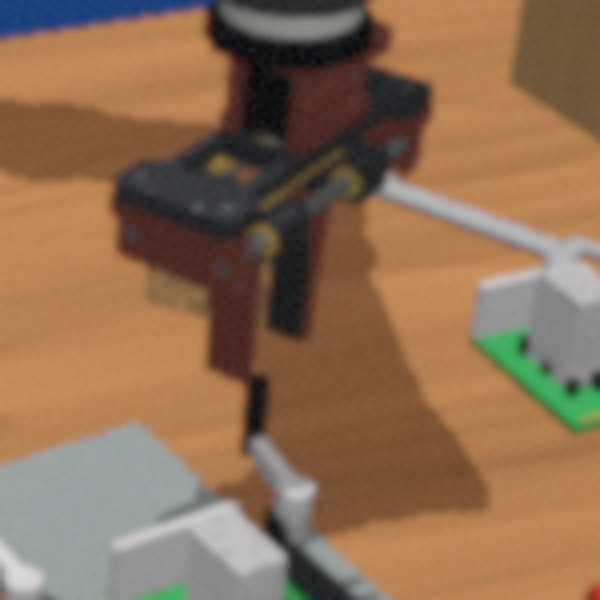

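Call:
apply_moves(
  series=[
    [[0,10,0],[0,0,0],130],
    [[0,20,0],[0,0,0],130],
    [[0,30,0],[0,0,0],130],
    [[0,36,0],[0,0,0],130],
    [[0,36,0],[0,0,0],255],
    [[0,36,0],[0,0,0],255],
    [[0,36,0],[0,0,0],255],
    [[0,36,0],[0,0,0],255],
    [[0,36,0],[0,0,0],255],
  ],
  force=8,
)

```text
t: 13.5
eef_pos: [516.8, 101.8, 54.6]
eef_rot: [[0.514, -0.002, 0.858], [-0.858, -0.0, 0.514], [-0.001, -1.0, -0.002]]
force: [0.1, -0.9, 2.3]
grip_width: 11.5
```

Run:
```python
from h import *
import cv2
i=cv2.cvtColor(capture("scene"),cv2.COLOR_RGB2BGR);x,y,w,h=(350,150,150,150)
cv2.imwrite("pics/p2.png",cv2.resize(i[y:y+h,x:x+w],None,fx=4,fy=4,interpolation=2))
st()
for q in np.r_[-.16,np.linspace(0,1.57,11)]:
  p=post(1,q);a=to((p[0],p[1],54),.169-1.2+1.2*np.clip(q/1.57,0,1));print(round(q,2),[round(v,1) for v in a[0]],a[1])
```

```text
t 13.55 [516.8 101.8  54.6] th -1.031 F [-1.1  0.6  2.8] w 11.8 q [-0.77  0.54  0.59  2.07 -0.47  0.67 -0.9 ]
-0.16 [-0.2, 0.6, 0.5] [0.002, 0.0, -0.001]
0.0 [6.7, 0.6, -2.8] [0.002, 0.0, -0.001]
0.16 [13.9, 0.6, -5.0] [0.002, -0.12, -0.001]
0.31 [21.4, 0.5, -6.0] [0.002, -0.24, -0.001]
0.47 [28.9, 0.5, -5.9] [0.002, -0.36, -0.002]
0.63 [36.3, 0.5, -4.5] [0.002, -0.48, -0.002]
0.78 [43.4, 0.5, -2.1] [0.002, -0.6, -0.002]
0.94 [50.0, 0.5, 1.5] [0.002, -0.72, -0.002]
1.1 [56.0, 0.5, 6.1] [0.002, -0.84, -0.002]
1.26 [61.2, 0.5, 11.5] [0.001, -0.96, -0.002]
1.41 [65.5, 0.4, 17.7] [0.001, -1.08, -0.002]
1.57 [68.8, 0.4, 24.5] [0.001, -1.2, -0.002]
```

View pics/p2.png

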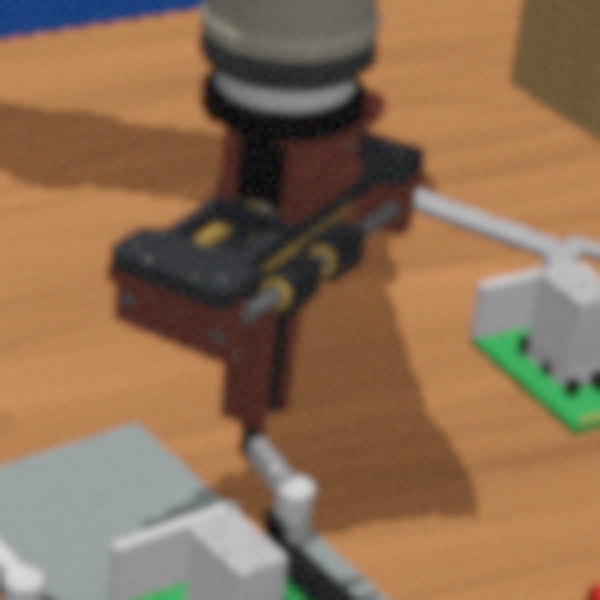

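Call:
apply_moves(
  series=[
    [[3,0,-1.5],[0,0,0],255],
    [[6.7,0,-3],[0,0,0],255],
    [[10,0,-4.2],[0,-0.06,0],255],
    [[14,0,-5],[0,-0.12,0],255],
    [[17.5,0,-5.6],[0,-0.18,0],255],
    [[21.4,0,-6],[0,-0.24,0],255],
    [[25,0,-6.1],[0,-0.3,0],255],
    [[29,0,-5.9],[0,-0.36,0],255],
    [[32.6,0,-5.3],[0,-0.42,0],255],
    [[36.3,0,-4.5],[0,-0.48,0],255],
    [[40,0,-3.4],[0,-0.54,0],255],
    [[43.4,0,-2.1],[0,-0.6,0],255],
    [[46.8,0,-0.4],[0,-0.66,0],255],
    [[50,0,1.5],[0,-0.72,0],255],
    [[53,0,3.7],[0,-0.78,0],255],
    [[56,0,6.1],[0,-0.84,0],255],
    [[58.7,0,8.7],[0,-0.9,0],255],
    [[61.2,0,11.5],[0,-0.96,0],255],
    [[61.2,0,11.5],[0,-0.96,0],255],
  ],
)

```text
t: 15.45
eef_pos: [557.9, 52.8, 54.3]
eef_rot: [[0.997, -0.003, 0.072], [-0.072, -0.002, 0.997], [-0.003, -1.0, -0.002]]
force: [-2.2, -3.5, 2.7]
grip_width: 11.5
```

Run:
```python
from h import *
st()
for q in (1.26,1.41,1.5,1.57,1.62):
  p=post(1,q);a=to((p[0],p[1],54),.169-1.2+1.2*np.clip(q/1.57,0,1));print(round(q,2),[round(v,1) for v in a[0]],a[1])
```

```text
t 15.45 [557.9  52.8  54.3] th -0.072 F [-2.2 -3.5  2.7] w 11.5 q [-0.46  0.53  0.32  1.98 -0.26  0.68 -0.04]
1.26 [0.2, 0.3, 2.3] [0.002, -0.004, -0.003]
1.41 [7.4, 0.3, 2.4] [0.002, -0.119, -0.003]
1.5 [11.7, 0.3, 2.9] [0.002, -0.188, -0.003]
1.57 [15.0, 0.3, 3.6] [0.002, -0.241, -0.003]
1.62 [17.3, 0.3, 4.2] [0.002, -0.241, -0.003]
```

Call:
apply_moves(
  series=[
    [[3,0,1.5],[0,-0.05,0],255],
    [[7.4,0,2.4],[0,-0.12,0],255],
    [[10,0,2.6],[0,-0.16,0],255],
    [[12.5,0,3],[0,-0.2,0],255],
    [[15,0,3.6],[0,-0.24,0],255],
    [[15.5,0,3.7],[0,-0.24,0],255],
    [[15.5,0,3.7],[0,-0.24,0],255],
  ],
)

```text
t: 16.15
eef_pos: [572.6, 53.3, 54.2]
eef_rot: [[0.987, -0.005, -0.164], [0.164, -0.004, 0.987], [-0.006, -1.0, -0.003]]
force: [-3.8, -4.5, 6.2]
grip_width: 11.9
```

Run:
```python
from h import *
import cv2
i=cv2.cvtColor(capture("scene"),cv2.COLOR_RGB2BGR);x,y,w,h=(310,180,180,150)
cv2.imwrite("pics/p3.png",cv2.resize(i[y:y+h,x:x+w],None,fx=4,fy=4,interpolation=2))
st()
for q in (1.57,):
  p=post(1,q);a=to((p[0],p[1],54),.169-1.2+1.2*np.clip(q/1.57,0,1));print(round(q,2),[round(v,1) for v in a[0]],a[1])
```

```text
t 16.2 [572.6  53.2  54.2] th 0.164 F [-4.3 -5.2  5.8] w 11.9 q [-0.4   0.54  0.26  1.94 -0.21  0.69  0.15]
1.57 [0.9, 0.2, 2.0] [0.003, -0.005, -0.006]
```

View pics/p3.png

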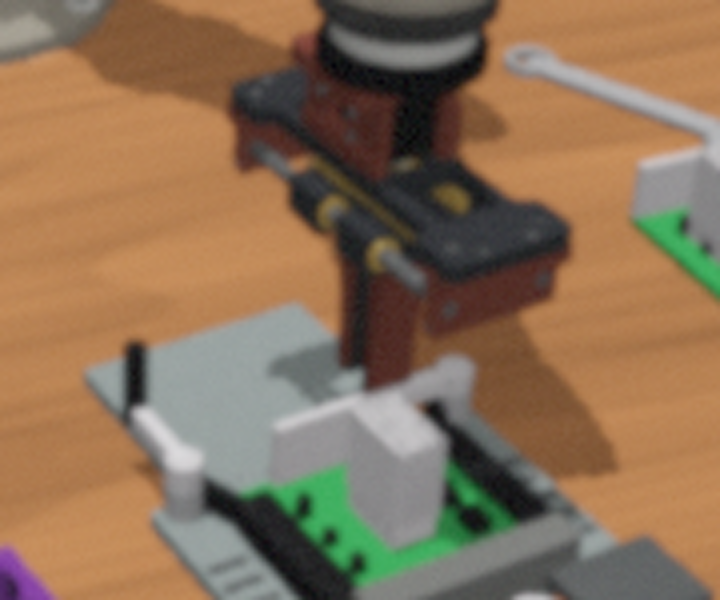

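Call:
apply_moves(
  series=[
    [[1,0,1],[0,0,0],255],
    [[2,0,1.5],[0,0,0],255],
    [[3,0,1.5],[0,0,0],255],
    [[3,0,1.5],[0,0,0],255],
  ],
  force=25,
)

```text
t: 16.6
eef_pos: [572.6, 53.2, 54.1]
eef_rot: [[0.987, -0.01, -0.161], [0.161, -0.005, 0.987], [-0.011, -1.0, -0.004]]
force: [-9.8, -5.7, 10.7]
grip_width: 11.4
```

Run:
```python
from h import *
st()
```

```text
t 16.6 [572.6  53.2  54.1] th 0.162 F [-9.8 -5.7 10.7] w 11.4 q [-0.41  0.55  0.26  1.93 -0.21  0.7   0.14]
```

Call:
apply_moves(
  series=[
    [[0,0,0],[0,0,0],180],
    [[0,0,0],[0,0,0],180],
    [[0,0,0],[0,0,0],180],
    [[0,-20,0],[0,0,0],180],
    [[0,-50,0],[0,0,0],180],
    [[0,-75,0],[0,0,0],130],
    [[0,-75,0],[0,0,0],130],
    [[0,-75,0],[0,0,0],130],
  ],
)

```text
t: 17.4
eef_pos: [573.9, 54.0, 129.3]
eef_rot: [[0.987, -0.009, -0.161], [0.161, -0.005, 0.987], [-0.01, -1.0, -0.003]]
force: [-1.3, 0.9, -0.3]
grip_width: 42.4
```

Run:
```python
from h import *
import cv2
i=cv2.cvtColor(capture("scene"),cv2.COLOR_RGB2BGR);x,y,w,h=(310,180,180,150)
cv2.imwrite("pics/p4.png",cv2.resize(i[y:y+h,x:x+w],None,fx=4,fy=4,interpolation=2))
st()
p=post(-1,0);print(p)
for th in(1.37-3.1416,1.37,.954):print(to((p[0],p[1],128),th),to((p[0],p[1],90),th))
```

```text
t 17.45 [573.1  53.9 128.4] th 0.162 F [-0.2 -0.1 -0.6] w 42.9 q [-0.44  0.44  0.3   1.89 -0.16  0.85  0.11]
[543.35993268 -55.22922822   0.        ]
([-47.0, 1.3, -102.9], [0.014, 1.934, -0.004]) ([-46.5, 39.3, -102.7], [0.014, 1.934, -0.004])
([-47.0, 1.3, -102.9], [-0.004, -1.208, -0.012]) ([-46.5, 39.3, -102.7], [-0.004, -1.208, -0.012])
([-47.0, 1.3, -102.9], [-0.001, -0.792, -0.012]) ([-46.5, 39.3, -102.7], [-0.001, -0.792, -0.012])
```

View pics/p4.png

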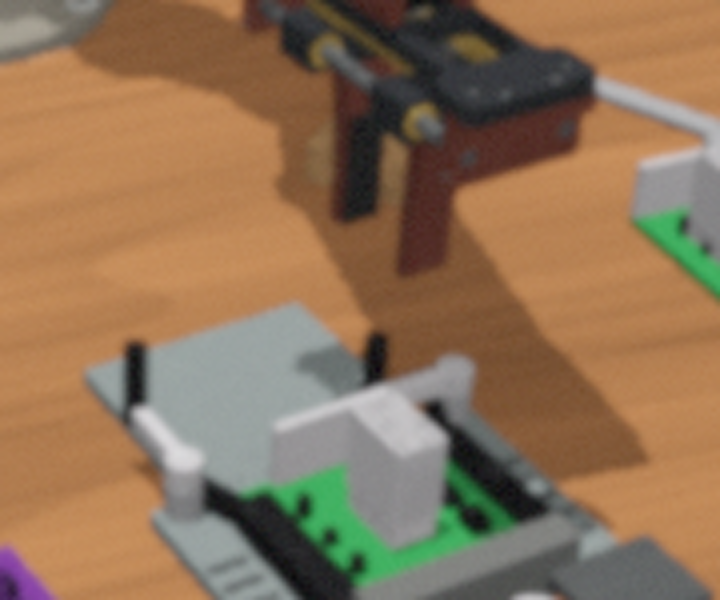

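Call:
apply_moves(
  series=[
    [[-5,0,-15],[0,-0.13,0],130],
    [[-12,0,-32],[0,-0.27,0],130],
    [[-20,0,-48],[0,-0.41,0],130],
    [[-28,0,-64],[0,-0.55,0],130],
    [[-36,0,-80],[0,-0.69,0],130],
    [[-43,0,-95],[0,-0.83,0],130],
    [[-47,1,-103],[0,-0.97,-0.01],130],
    [[-47,1,-103],[0,-1.1,-0.01],130],
    [[-47,10,-103],[0,-1.208,-0.012],130],
    [[-47,25,-103],[0,-1.208,-0.012],130],
    [[-46.5,39,-103],[-0.004,-1.208,-0.012],130],
    [[-46.5,39,-103],[-0.004,-1.208,-0.012],130],
    [[-46.5,39,-103],[-0.004,-1.208,-0.012],130],
  ],
)

```text
t: 18.75
eef_pos: [542.8, -55.3, 89.5]
eef_rot: [[0.199, -0.002, -0.98], [0.98, -0.0, 0.199], [-0.001, -1.0, 0.002]]
force: [0.0, 0.3, 0.2]
grip_width: 43.3
```

Run:
```python
from h import *
import cv2
i=cv2.cvtColor(capture("scene"),cv2.COLOR_RGB2BGR);x,y,w,h=(270,150,150,150)
cv2.imwrite("pics/r1.png",cv2.resize(i[y:y+h,x:x+w],None,fx=4,fy=4,interpolation=2))
st()
p=post(-1,0)
print(to((p[0],p[1],54),1.37))
```

```text
t 18.8 [543.3 -55.4  90.1] th 1.37 F [ 0.3 -0.2  0.2] w 43.1 q [-0.04  0.43  0.04  1.98 -0.02  0.73  1.38]
([0.2, 36.1, -0.0], [-0.001, 0.0, -0.0])
```

View pics/r1.png

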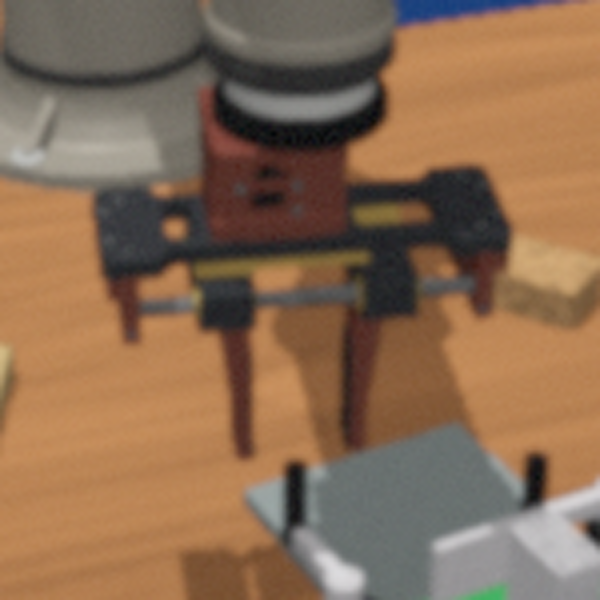

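Call:
apply_moves(
  series=[
    [[0,10,0],[0,0,0],130],
    [[0,20,0],[0,0,0],130],
    [[0,30,0],[0,0,0],130],
    [[0,36,0],[0,0,0],130],
    [[0,36,0],[0,0,0],255],
    [[0,36,0],[0,0,0],255],
    [[0,36,0],[0,0,0],255],
    [[0,36,0],[0,0,0],255],
    [[0,36,0],[0,0,0],255],
  ],
  force=8,
)

```text
t: 19.7
eef_pos: [543.4, -55.5, 54.5]
eef_rot: [[0.2, -0.0, -0.98], [0.98, -0.0, 0.2], [-0.0, -1.0, 0.0]]
force: [-0.3, -0.4, 1.2]
grip_width: 11.6
```

Run:
```python
from h import *
st()
for q in np.linspace(0,1.57,11):
  p=post(-1,q);a=to((p[0],p[1],54),.169+1.2-1.2*np.clip(q/1.57,0,1));print(round(q,2),[round(v,1) for v in a[0]],a[1])
```

```text
t 19.7 [543.4 -55.5  54.5] th 1.37 F [-0.3 -0.4  1.2] w 11.6 q [-0.04  0.49  0.04  2.   -0.03  0.65  1.38]
0.0 [0.3, 0.5, 0.1] [-0.0, 0.001, -0.0]
0.16 [7.5, 0.5, 2.3] [-0.0, 0.121, -0.0]
0.31 [14.9, 0.5, 3.3] [-0.0, 0.241, -0.0]
0.47 [22.5, 0.5, 3.1] [-0.0, 0.361, -0.0]
0.63 [29.9, 0.5, 1.8] [-0.0, 0.481, -0.0]
0.78 [37.0, 0.5, -0.7] [-0.0, 0.601, -0.0]
0.94 [43.6, 0.5, -4.3] [-0.0, 0.721, -0.0]
1.1 [49.6, 0.5, -8.8] [-0.0, 0.841, -0.0]
1.26 [54.8, 0.4, -14.3] [-0.0, 0.961, -0.0]
1.41 [59.1, 0.4, -20.5] [-0.0, 1.081, -0.0]
1.57 [62.4, 0.4, -27.3] [-0.0, 1.201, -0.0]
```

Call:
apply_moves(
  series=[
    [[3.7,0,1.2],[0,0.06,0],255],
    [[7.5,0,2.3],[0,0.12,0],255],
    [[11.2,0,2.9],[0,0.18,0],255],
    [[14.9,0,3.3],[0,0.24,0],255],
    [[18.7,0,3.3],[0,0.3,0],255],
    [[22.5,0,3.1],[0,0.36,0],255],
    [[26.2,0,2.5],[0,0.42,0],255],
    [[29.9,0,1.8],[0,0.48,0],255],
    [[33.5,0,0.6],[0,0.54,0],255],
    [[37,0,-0.7],[0,0.6,0],255],
    [[40.4,0,-2.4],[0,0.66,0],255],
    [[43.6,0,-4.3],[0,0.72,0],255],
    [[46.7,0,-6.5],[0,0.78,0],255],
    [[49.6,0,-8.8],[0,0.84,0],255],
    [[52.3,0,-11.5],[0,0.9,0],255],
    [[54.8,0,-14.3],[0,0.96,0],255],
    [[57,0,-17.4],[0,1.02,0],255],
    [[59.1,0,-20.5],[0,1.08,0],255],
    [[59.1,0,-20.5],[0,1.08,0],255],
  ],
)

```text
t: 21.6
eef_pos: [575.6, -3.1, 54.5]
eef_rot: [[0.959, 0.0, -0.285], [0.285, -0.002, 0.959], [-0.0, -1.0, -0.002]]
force: [0.9, -4.8, -1.2]
grip_width: 11.7
```

Run:
```python
from h import *
st()
for q in (1.41,1.5,1.57):
  p=post(-1,q);a=to((p[0],p[1],54),.169+1.2-1.2*np.clip(q/1.57,0,1));print(round(q,2),[round(v,1) for v in a[0]],a[1])
```

```text
t 21.6 [575.6  -3.1  54.5] th 0.288 F [ 0.9 -4.8 -1.2] w 11.7 q [-0.35  0.55  0.32  1.94 -0.26  0.69  0.41]
1.41 [-0.1, 0.5, 1.5] [0.002, -0.003, -0.0]
1.5 [4.2, 0.5, 1.5] [0.002, 0.066, -0.0]
1.57 [7.6, 0.5, 1.2] [0.002, 0.119, -0.0]
```

Call:
apply_moves(
  series=[
    [[2,0,0],[0,0.03,0],255],
    [[4.2,0,0],[0,0.066,0],255],
    [[6,0,0],[0,0.09,0],255],
    [[7.6,0,-0.3],[0,0.12,0],255],
    [[9,0,-0.3],[0,0.12,0],255],
    [[10,0,-0.3],[0,0.12,0],255],
    [[10,0,-0.3],[0,0.12,0],255],
  ],
  force=20,
)

```text
t: 22.3
eef_pos: [581.5, -1.8, 54.2]
eef_rot: [[0.986, -0.007, -0.166], [0.166, -0.003, 0.986], [-0.008, -1.0, -0.001]]
force: [-12.2, -5.4, 10.4]
grip_width: 11.4
```

Run:
```python
from h import *
st()
p=post(-1,1.57);print(to((p[0],p[1],54),.169))
```

```text
t 22.3 [581.5  -1.8  54.2] th 0.167 F [-12.2  -5.4  10.4] w 11.4 q [-0.37  0.56  0.35  1.93 -0.28  0.71  0.32]
([1.4, 0.2, 1.7], [0.001, -0.002, -0.008])
```

Call:
apply_moves(
  series=[
    [[0,0,0],[0,0,0],180],
    [[0,0,0],[0,0,0],180],
    [[0,0,0],[0,0,0],180],
    [[0,-20,0],[0,0,0],180],
    [[0,-50,0],[0,0,0],180],
    [[0,-90,0],[0,0,0],180],
    [[-10,-120,-40],[0,0,0],180],
    [[-20,-130,-85],[0,0,0],180],
    [[-30,-130,-130],[0,0,0],180],
    [[-40,-130,-175],[0,0,0],180],
    [[-50,-130,-220],[0,0,0],180],
    [[-50,-130,-250],[0,0,0],180],
    [[-50,-130,-250],[0,0,0],180],
    [[-50,-130,-250],[0,0,0],180],
  ],
)

```text
t: 23.7
eef_pos: [575.1, -256.2, 184.8]
eef_rot: [[0.986, -0.007, -0.165], [0.165, -0.002, 0.986], [-0.007, -1.0, -0.001]]
force: [0.4, 1.5, -0.4]
grip_width: 25.9
```

Run:
```python
from h import *
import cv2
i=cv2.cvtColor(capture("scene"),cv2.COLOR_RGB2BGR);x,y,w,h=(325,225,140,120)
cv2.imwrite("pics/f1.png",cv2.resize(i[y:y+h,x:x+w],None,fx=5,fy=5,interpolation=2))
i=cv2.cvtColor(capture("top"),cv2.COLOR_RGB2BGR);x,y,w,h=(205,105,115,120)
cv2.imwrite("pics/f1t.png",cv2.resize(i[y:y+h,x:x+w],None,fx=5,fy=5,interpolation=2))
st()
for s in(1,-1):
  for q in(1.4,1.5,1.57):
    P=post(s,q);P[2]=75;print(s,q,((proj("top",P)[0]-[205,105])*5).round(),((proj("scene",P)[0]-[325,225])*5).round())
for X in(60,65):
  L=world(CH,[[X-50,34,50],[X-50,-34,50],[X+20,12,72],[X+20,-12,72],[X-20,12,72],[X-20,-12,72]])
  print(X,((proj("top",L)-[205,105])*5).round().tolist(),((proj("scene",L)-[325,225])*5).round().tolist())
```

```text
t 23.8 [ 575.3 -254.3  184.6] th 0.169 F [ 0.7 -0.5  0.3] w 25.8 q [-0.03  0.47  0.47  1.73 -0.24  1.    0.7 ]
1 1.4 [242. 440.] [383. 178.]
1 1.5 [241. 430.] [389. 185.]
1 1.57 [240. 422.] [393. 190.]
-1 1.4 [367. 418.] [254. 222.]
-1 1.5 [364. 408.] [263. 228.]
-1 1.57 [362. 401.] [268. 232.]
60 [[231.0, 433.0], [377.0, 407.0], [249.0, 266.0], [301.0, 257.0], [264.0, 350.0], [316.0, 340.0]] [[406.0, 242.0], [255.0, 295.0], [473.0, 313.0], [418.0, 333.0], [408.0, 254.0], [353.0, 273.0]]
65 [[230.0, 423.0], [375.0, 397.0], [247.0, 256.0], [299.0, 247.0], [262.0, 339.0], [314.0, 330.0]] [[414.0, 249.0], [262.0, 302.0], [482.0, 320.0], [426.0, 341.0], [416.0, 261.0], [361.0, 280.0]]
```

View pics/f1.png

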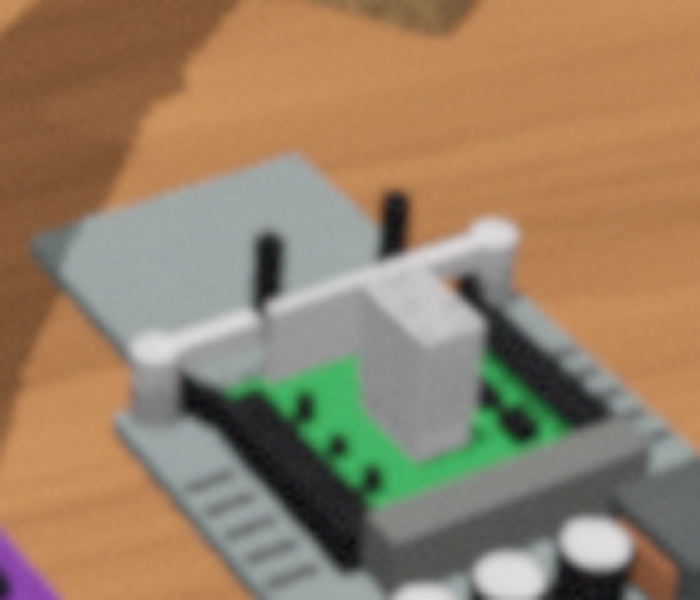

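View pics/f1t.png

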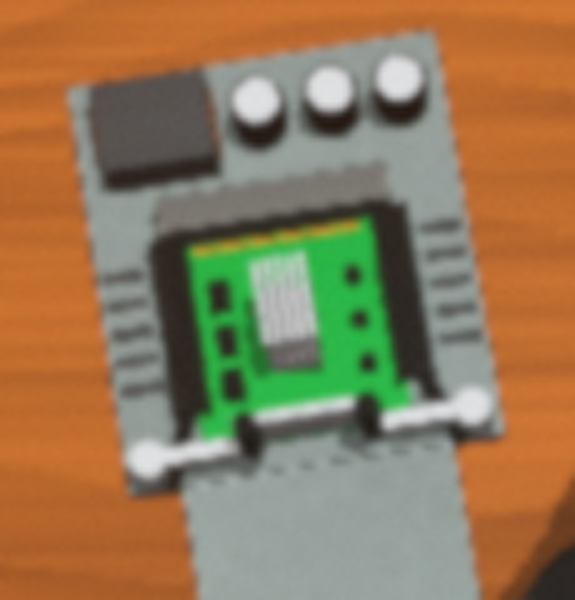

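Run:
```python
from h import *
import cv2
# average several frames
for n,(x,y,w,h) in {"top":(228,132,75,70),"scene":(345,250,120,95)}.items():
    a=np.mean([capture(n).astype(float) for _ in range(4)],0).astype(np.uint8)
    i=cv2.cvtColor(a,cv2.COLOR_RGB2BGR);k=8 if n=="top" else 6
    cv2.imwrite(f"pics/z_{n}.png",cv2.resize(i[y:y+h,x:x+w],None,fx=k,fy=k,interpolation=2))
st()
pr=lambda n,L:((proj(n,world(CH,L))-( [228,132] if n=="top" else [345,250])+.5)*(8 if n=="top" else 6)-.5).round().tolist()
print("conn bottom/top",pr("top",[[115,40,10],[115,-40,10],[115,40,38],[115,-40,38]]))
for X in(62,65):
  print(X,pr("top",[[X+50,40,16],[X+50,-40,16],[X+50,0,16],[X-50,50,16],[X-50,-50,16]]))
print("hinges",pr("top",[[7.5,76,42],[7.5,-76,42]]))
print("guide fronts lip",pr("top",[[30,44,28],[30,-44,28]]))
```

```text
t 24.2 [ 574.8 -255.8  185. ] th 0.167 F [ 0.7 -0.4 -0.2] w 26.0 q [-0.03  0.47  0.47  1.73 -0.24  1.    0.7 ]
conn bottom/top [[124.0, 181.0], [388.0, 136.0], [114.0, 152.0], [383.0, 105.0]]
62 [[124.0, 185.0], [389.0, 139.0], [257.0, 162.0], [146.0, 512.0], [481.0, 452.0]]
65 [[122.0, 175.0], [387.0, 129.0], [255.0, 152.0], [144.0, 502.0], [479.0, 443.0]]
hinges [[50.0, 521.0], [569.0, 429.0]]
guide fronts lip [[152.0, 440.0], [448.0, 387.0]]
```

View pics/z_top.png

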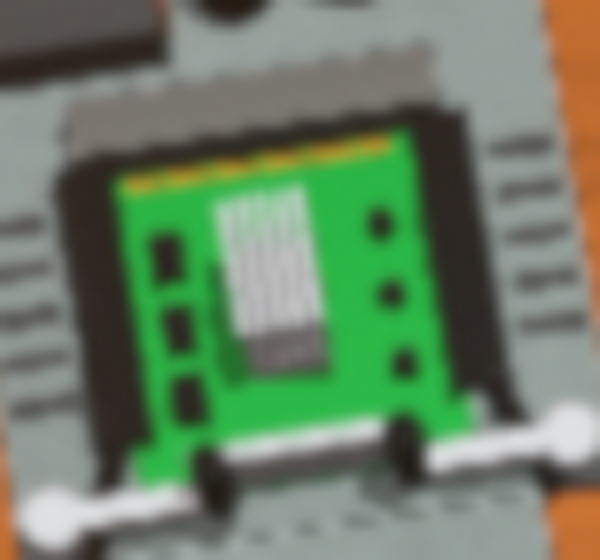

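View pics/z_scene.png

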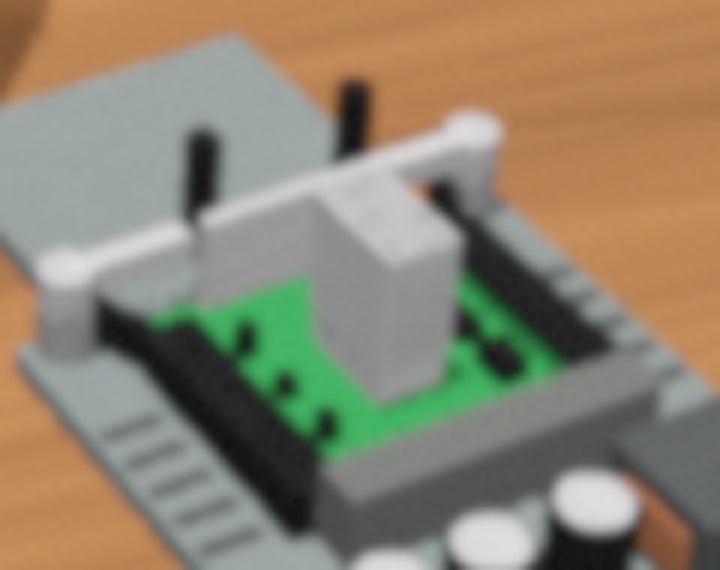

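Run:
```python
from h import *
import cv2
# shift of card since release (stored crops: l4 scene 4x @ (310,210) 180x150)
a=cv2.imread("pics/l4.png",0);a=cv2.resize(a,(180,150),interpolation=cv2.INTER_AREA)
full=np.mean([capture("scene").astype(float) for _ in range(3)],0).astype(np.uint8)
g=cv2.cvtColor(full,cv2.COLOR_RGB2GRAY);b=g[210:360,310:490]
K=8
A=cv2.resize(a,None,fx=K,fy=K,interpolation=2);B=cv2.resize(b,None,fx=K,fy=K,interpolation=2)
def m(x0,y0,x1,y1,name):
    t=A[y0*K:y1*K,x0*K:x1*K];s=B[(y0-6)*K:(y1+6)*K,(x0-6)*K:(x1+6)*K]
    r=cv2.matchTemplate(s,t,cv2.TM_CCOEFF_NORMED);_,v,_,l=cv2.minMaxLoc(r);print(name,v,(l[0]/K-6,l[1]/K-6))
m(84,68,113,108,"sink");m(88,95,150,128,"connector");m(70,85,95,115,"board comps");m(90,118,150,145,"caps")
for X in(62,63,64,65):print(X,proj("scene",world(CH,[[X+20,-12,72],[X+20,12,72]])).round(2).tolist())
```

```text
sink 0.8493863940238953 (0.25, 0.25)
connector 0.9256278872489929 (-0.125, 0.0)
board comps 0.947525143623352 (-0.25, 0.375)
caps 0.9996154308319092 (0.0, 0.0)
62 [[409.2, 292.21], [420.37, 288.12]]
63 [[409.53, 292.52], [420.71, 288.43]]
64 [[409.87, 292.83], [421.05, 288.73]]
65 [[410.2, 293.15], [421.39, 289.04]]
```

The levers look closed, but the measured card position (X about 63 to 65 mm) can't settle the last millimetre. I'll check it by pressing lightly on the middle of the end plate, between the posts, with the closed fingers.

Run:
```python
from h import *
st()
w=world(CH,[[-22,-1,0]])[0];print(w)
print(to((w[0],w[1],150),.169),to((w[0],w[1],34),.169))
```

```text
t 24.35 [ 574.7 -256.2  184.9] th 0.167 F [0.7 1.1 0.5] w 26.2 q [-0.03  0.47  0.47  1.73 -0.24  1.    0.7 ]
[548.98162064  21.81391959   0.        ]
([21.1, 34.4, 278.5], [0.001, -0.002, -0.008]) ([22.0, 150.4, 278.6], [0.001, -0.002, -0.008])
```

Call:
apply_moves(
  series=[
    [[5,20,40],[0,0,-0.008],255],
    [[10,34,85],[0,0,-0.008],255],
    [[15,34,130],[0,0,-0.008],255],
    [[18,34,175],[0,0,-0.008],255],
    [[20,34,220],[0,0,-0.008],255],
    [[21,34,260],[0,0,-0.008],255],
    [[21,34,278.5],[0,0,-0.008],255],
    [[21,34,278.5],[0,0,-0.008],255],
    [[21,34,278.5],[0,0,-0.008],255],
    [[21,55,278.5],[0,0,-0.008],255],
    [[21.5,75,278.5],[0,0,-0.008],255],
    [[21.5,75,278.5],[0,0,-0.008],255],
  ],
)

```text
t: 25.55
eef_pos: [547.6, 19.3, 107.5]
eef_rot: [[0.987, -0.003, -0.163], [0.163, -0.003, 0.987], [-0.004, -1.0, -0.002]]
force: [-0.5, -0.1, 0.3]
grip_width: 0.8
```

Run:
```python
from h import *
import cv2
i=cv2.cvtColor(capture("scene"),cv2.COLOR_RGB2BGR);x,y,w,h=(310,150,160,140)
cv2.imwrite("pics/k1.png",cv2.resize(i[y:y+h,x:x+w],None,fx=4,fy=4,interpolation=2))
st();w=world(CH,[[-22,-1,0]])[0];print(to((w[0],w[1],34),.169))
```

```text
t 25.6 [548.4  19.6 108.7] th 0.164 F [ 0.3 -0.6  1. ] w 0.3 q [-0.47  0.44  0.4   1.98 -0.23  0.77  0.23]
([1.1, 74.7, 2.3], [0.002, -0.005, -0.002])
```

View pics/k1.png

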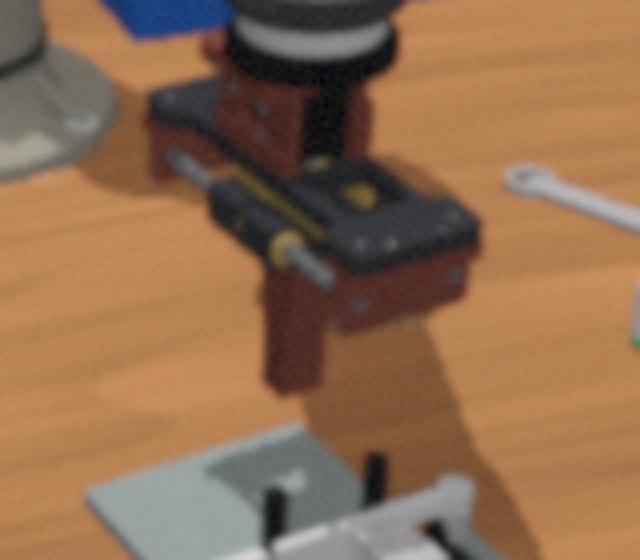

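Call:
apply_moves(
  series=[
    [[1,20,2],[0,0,0],255],
    [[1,45,2],[0,0,0],255],
    [[1,65,2],[0,0,0],255],
    [[1,73,2],[0,0,0],255],
    [[5,73,2],[0,0,0],255],
    [[9,73,2],[0,0,0],255],
    [[13,73,2],[0,0,0],255],
    [[16,73,2],[0,0,0],255],
    [[18,73,2],[0,0,0],255],
    [[18,73,2],[0,0,0],255],
  ],
)

```text
t: 26.6
eef_pos: [566.2, 24.4, 36.0]
eef_rot: [[0.987, -0.001, -0.163], [0.163, -0.003, 0.987], [-0.001, -1.0, -0.002]]
force: [-0.2, -0.6, -0.3]
grip_width: 0.6
```

Run:
```python
from h import *
st();w=world(CH,[[1.5,-1,0]])[0];print(to((w[0],w[1],34),.169))
```

```text
t 26.6 [566.2  24.4  36. ] th 0.164 F [-0.2 -0.6 -0.3] w 0.6 q [-0.42  0.57  0.34  1.97 -0.3   0.65  0.28]
([6.1, 2.0, 0.4], [0.002, -0.005, -0.001])
```

Call:
apply_moves(
  series=[
    [[1,0,0],[0,0,0],255],
    [[2,0,0],[0,0,0],255],
    [[3,0,0],[0,0,0],255],
    [[3,0,0],[0,0,0],255],
  ],
)

```text
t: 27.0
eef_pos: [569.3, 24.9, 36.0]
eef_rot: [[0.987, -0.001, -0.163], [0.163, -0.003, 0.987], [-0.001, -1.0, -0.002]]
force: [0.1, -0.4, -0.7]
grip_width: 0.6
```

Call:
apply_moves(
  series=[
    [[1,0,0],[0,0,0],255],
    [[2,0,0],[0,0,0],255],
    [[2,0,0],[0,0,0],255],
  ],
)

```text
t: 27.3
eef_pos: [571.5, 25.3, 36.0]
eef_rot: [[0.987, -0.001, -0.163], [0.163, -0.002, 0.987], [-0.001, -1.0, -0.002]]
force: [-0.3, 0.2, 0.1]
grip_width: 0.5
```

Call:
apply_moves(
  series=[
    [[1,0,0],[0,0,0],255],
    [[2,0,0],[0,0,0],255],
    [[2,0,0],[0,0,0],255],
  ],
)

```text
t: 27.6
eef_pos: [573.6, 25.7, 36.0]
eef_rot: [[0.987, -0.001, -0.164], [0.164, -0.003, 0.987], [-0.001, -1.0, -0.002]]
force: [-0.0, -0.4, -0.0]
grip_width: 0.7
```

Call:
apply_moves(
  series=[
    [[1,0,0],[0,0,0],255],
    [[1.5,0,0],[0,0,0],255],
    [[1.5,0,0],[0,0,0],255],
  ],
)

```text
t: 27.9
eef_pos: [574.3, 25.7, 35.8]
eef_rot: [[0.987, -0.002, -0.163], [0.163, -0.003, 0.987], [-0.003, -1.0, -0.002]]
force: [-3.1, 0.3, 0.8]
grip_width: 0.3
```

Call:
apply_moves(
  series=[
    [[1,0,0],[0,0,0],255],
    [[2,0,0],[0,0,0],255],
    [[3,0,0],[0,0,0],255],
    [[3,0,0],[0,0,0],255],
  ],
)

```text
t: 28.3
eef_pos: [574.8, 25.7, 35.5]
eef_rot: [[0.987, -0.007, -0.163], [0.163, -0.003, 0.987], [-0.007, -1.0, -0.002]]
force: [-9.5, -1.0, 7.6]
grip_width: 0.4
```

Call:
apply_moves(
  series=[
    [[-4,0,0],[0,0,0],255],
    [[-12,0,0],[0,0,0],255],
    [[-20,0,0],[0,0,0],255],
    [[-22,-15,0],[0,0,0],255],
    [[-22,-45,0],[0,0,0],255],
    [[-22,-85,0],[0,0,0],255],
    [[-22,-125,-20],[0,0,0],255],
    [[-22,-140,-60],[0,0,0],255],
    [[-22,-140,-105],[0,0,0],255],
    [[-22,-140,-150],[0,0,0],255],
    [[-22,-140,-195],[0,0,0],255],
    [[-20,-140,-240],[0,0,0],255],
    [[-10,-140,-270],[0,0,0],255],
    [[-10,-140,-270],[0,0,0],255],
    [[-10,-140,-270],[0,0,0],255],
    [[-10,-140,-270],[0,0,0],255],
  ],
)

```text
t: 29.9
eef_pos: [609.9, -240.0, 176.3]
eef_rot: [[0.986, -0.007, -0.165], [0.165, -0.002, 0.986], [-0.007, -1.0, -0.0]]
force: [0.5, 1.4, -0.8]
grip_width: 0.3
```

Run:
```python
from h import *
import cv2
for n,(x,y,w,h) in {"top":(228,132,75,70),"scene":(345,250,120,95)}.items():
    i=cv2.cvtColor(capture(n),cv2.COLOR_RGB2BGR);k=8 if n=="top" else 6
    cv2.imwrite(f"pics/e_{n}.png",cv2.resize(i[y:y+h,x:x+w],None,fx=k,fy=k,interpolation=2))
st()
```

```text
t 30.0 [ 610.  -239.9  176.2] th 0.166 F [-0.4  0.4 -0. ] w 0.4 q [-0.06  0.53  0.47  1.67 -0.27  1.02  0.67]
```

View pics/e_top.png

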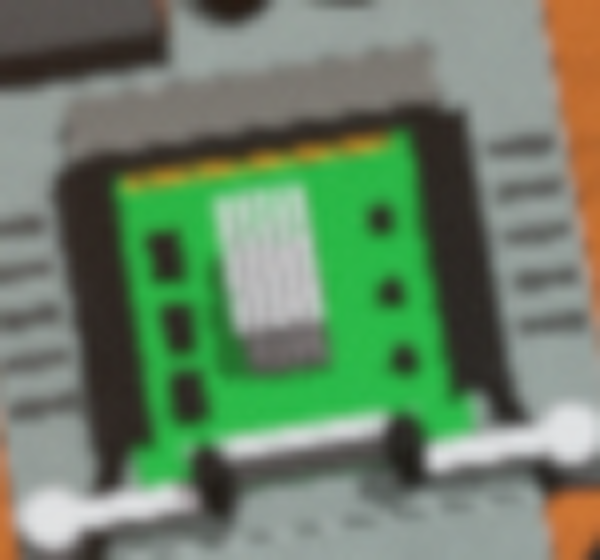

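View pics/e_scene.png

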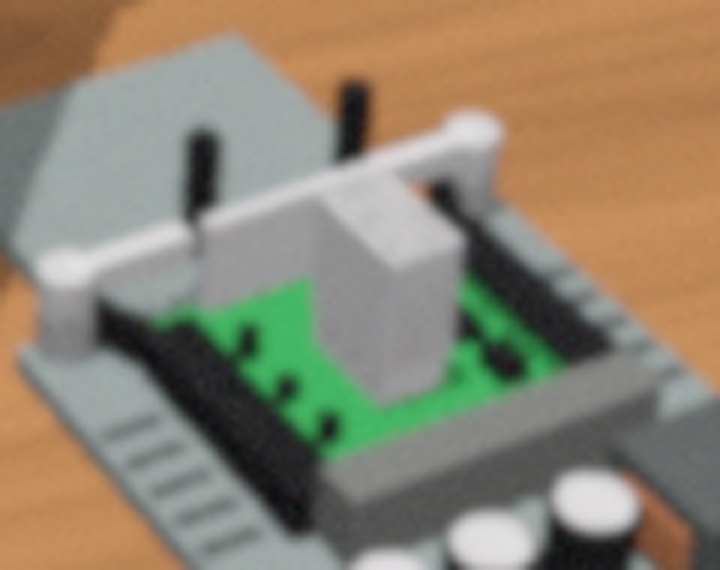

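The press may have moved the card by about 1 mm, so I'll re-push both posts together (they stand 56 mm apart) with the two finger sides to make sure the levers are at their stops.

Run:
```python
from h import *
w=world(CH,[[-30,-1,0]])[0]
print(to((w[0],w[1],150),-1.402))
```

```text
([-24.7, 26.3, 268.2], [0.006, 1.568, -0.005])
```

Call:
apply_moves(
  series=[
    [[-5,5,25],[0,0.13,0],130],
    [[-10,10,55],[0,0.27,0],130],
    [[-15,15,85],[0,0.41,0],130],
    [[-20,20,115],[0,0.55,0],130],
    [[-24,26,145],[0,0.69,0],130],
    [[-24.7,26.3,175],[0,0.83,0],130],
    [[-24.7,26.3,205],[0,0.97,0],130],
    [[-24.7,26.3,235],[0,1.11,0],130],
    [[-24.7,26.3,260],[0,1.25,0],130],
    [[-24.7,26.3,268.2],[0,1.39,0],130],
    [[-24.7,26.3,268.2],[0.006,1.53,-0.005],130],
    [[-24.7,26.3,268.2],[0.006,1.568,-0.005],130],
    [[-24.7,26.3,268.2],[0.006,1.568,-0.005],130],
    [[-24.7,26.3,268.2],[0.006,1.568,-0.005],130],
  ],
)

```text
t: 31.4
eef_pos: [540.9, 21.3, 150.1]
eef_rot: [[0.171, -0.0, 0.985], [-0.985, 0.001, 0.171], [-0.001, -1.0, -0.0]]
force: [1.3, -0.5, -0.4]
grip_width: 43.2
```

Run:
```python
from h import *
st();w=world(CH,[[-30,-1,0]])[0]
print(to((w[0],w[1],56),-1.402))
```

```text
t 31.4 [540.9  21.3 150.1] th -1.399 F [ 1.3 -0.5 -0.4] w 43.2 q [-0.82  0.47  0.87  1.99 -0.46  0.89 -1.1 ]
([1.0, 94.1, 0.1], [0.0, 0.003, -0.001])
```

Call:
apply_moves(
  series=[
    [[0.5,25,0],[0,0.003,0],130],
    [[1,55,0],[0,0.003,0],130],
    [[1,80,0],[0,0.003,0],130],
    [[1,94,0],[0,0.003,0],130],
    [[1,94,0],[0,0.003,0],130],
    [[1,94,5],[0,0.003,0],130],
    [[1,94,10],[0,0.003,0],130],
    [[1,94,14],[0,0.003,0],130],
    [[1,94,17],[0,0.003,0],130],
    [[1,94,17],[0,0.003,0],130],
  ],
)

```text
t: 32.4
eef_pos: [558.6, 23.5, 56.4]
eef_rot: [[0.168, 0.001, 0.986], [-0.986, 0.001, 0.168], [-0.001, -1.0, 0.001]]
force: [0.1, -0.3, 0.1]
grip_width: 42.9
```

Run:
```python
from h import *
import cv2
i=cv2.cvtColor(capture("scene"),cv2.COLOR_RGB2BGR);x,y,w,h=(310,180,160,140)
cv2.imwrite("pics/k2.png",cv2.resize(i[y:y+h,x:x+w],None,fx=4,fy=4,interpolation=2))
st()
```

```text
t 32.45 [558.1  23.4  56.3] th -1.402 F [0.8 0.3 0.1] w 43.3 q [-0.7   0.62  0.73  2.   -0.61  0.75 -0.99]
```

View pics/k2.png

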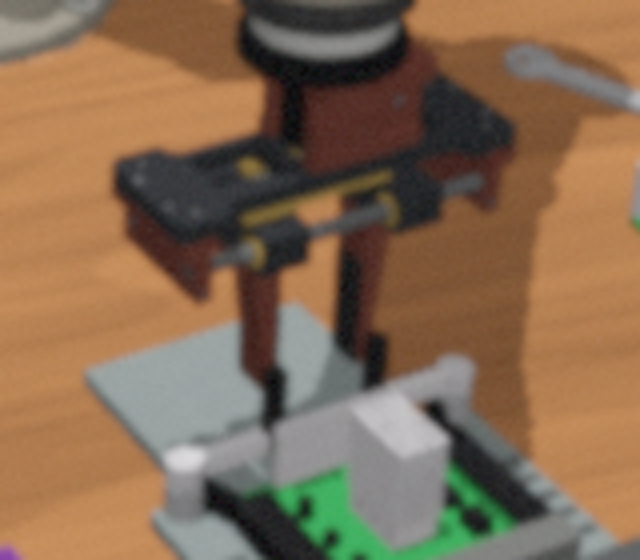

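Call:
apply_moves(
  series=[
    [[0,0,1],[0,0,0],130],
    [[0,0,2],[0,0,0],130],
    [[0,0,3],[0,0,0],130],
    [[0,0,3],[0,0,0],130],
  ],
)

```text
t: 32.85
eef_pos: [559.5, 23.7, 56.0]
eef_rot: [[0.167, -0.003, 0.986], [-0.986, 0.001, 0.167], [-0.001, -1.0, -0.003]]
force: [-4.5, -0.5, 4.3]
grip_width: 43.2
```

Call:
apply_moves(
  series=[
    [[0,0,1],[0,0,0],130],
    [[0,0,2],[0,0,0],130],
    [[0,0,2],[0,0,0],130],
  ],
)

```text
t: 33.15
eef_pos: [559.6, 23.7, 55.7]
eef_rot: [[0.166, -0.007, 0.986], [-0.986, 0.001, 0.166], [-0.002, -1.0, -0.006]]
force: [-7.5, -0.8, 6.2]
grip_width: 42.9
```

Call:
apply_moves(
  series=[
    [[0,0,2],[0,0,0],130],
    [[0,0,4],[0,0,0],130],
    [[0,0,5],[0,0,0],130],
    [[0,0,5],[0,0,0],130],
  ],
)

```text
t: 33.55
eef_pos: [559.8, 23.7, 54.9]
eef_rot: [[0.165, -0.016, 0.986], [-0.986, 0.002, 0.165], [-0.005, -1.0, -0.015]]
force: [-15.4, -0.8, 12.1]
grip_width: 42.8
```

Both levers stayed put under 15 N, so they are at their stops. Now I'll back off and retreat.

Call:
apply_moves(
  series=[
    [[0,0,-5],[0,0,0],130],
    [[0,-2,-14],[0,0,0],130],
    [[0,-10,-22],[0,0,0],130],
    [[0,-35,-24],[0,0,0],130],
    [[0,-75,-24],[0,0,0],130],
    [[15,-110,-24],[0,0,0],130],
    [[50,-130,-20],[0,0,0],130],
    [[95,-130,-10],[0,0,0],130],
    [[140,-130,0],[0,0,0],130],
    [[185,-130,0],[0,0,0],130],
    [[230,-130,0],[0,0,0],130],
    [[260,-130,0],[0,0,0],130],
    [[260,-130,0],[0,0,0],130],
    [[260,-130,0],[0,0,0],130],
    [[260,-130,0],[0,0,0],130],
  ],
)

```text
t: 35.05
eef_pos: [605.0, -231.1, 183.8]
eef_rot: [[0.167, -0.016, 0.986], [-0.986, 0.003, 0.167], [-0.006, -1.0, -0.015]]
force: [0.6, 0.7, -1.0]
grip_width: 43.3
```

Run:
```python
from h import *
import cv2
for n,(x,y,w,h) in {"top":(228,132,75,70),"scene":(345,250,120,95)}.items():
    i=cv2.cvtColor(capture(n),cv2.COLOR_RGB2BGR);k=8 if n=="top" else 6
    cv2.imwrite(f"pics/h_{n}.png",cv2.resize(i[y:y+h,x:x+w],None,fx=k,fy=k,interpolation=2))
st()
```

```text
t 35.15 [ 605.1 -230.9  183.7] th -1.403 F [ 0.3 -0.2 -0.3] w 43.2 q [-0.3   0.61  0.84  1.69 -0.49  1.09 -0.71]
```

View pics/h_top.png

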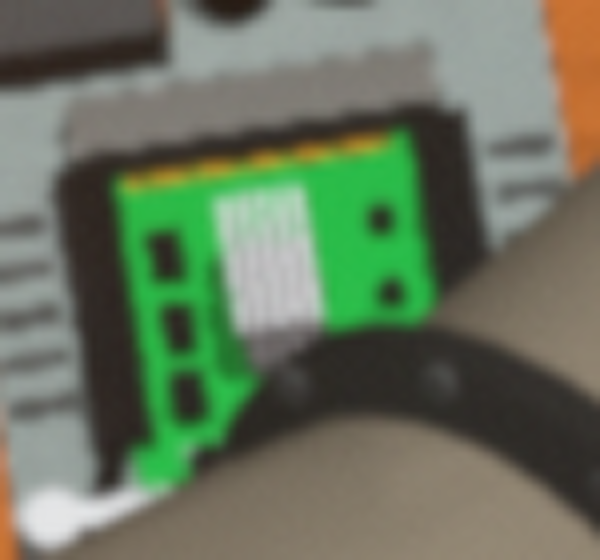

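View pics/h_scene.png

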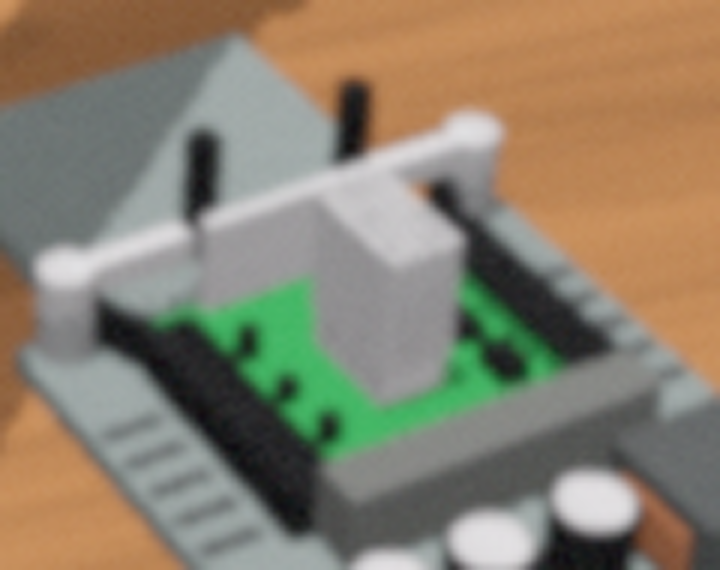

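The card is seated under the lips, both posts stand in line behind the end plate, and the robot is well clear. I'm handing in.

```bash
python3 -c "
from bench import *
print(hand_in())"
```

```text
the job is handed in; nothing more can be done
None
```

The full-width card is in the chassis with both ejector levers swung in. I handed the job in at about 35 s of the 61 s allowed, with the gripper clear of everything.

**What I did:** I gripped the card by its heat sink, laid it on the deck and slid it between the guides under their lips. I left it about 2 mm short of home, then pinched each lever post and swung both levers to their stops, left first and then right.

**Last checks:**
- **Card seating:** I pressed the middle of the end plate between the posts with about 10 N and met a firm stop. The card may have moved up to about 1 mm during that press.
- **Levers:** Because of that, I pushed both posts together again afterwards. They did not move under about 15 N, so I take them to be at their stops.
- **Final pictures:** The scene view shows the card under both lips with its edge at the connector, and the two posts in line behind the end plate. In the last top view the arm hid the right lever, so that lever rests on the scene view.

**Disagreements:** Before the press, the camera estimates of the card's position differed by about 2 mm. The gold edge read fully home, while the heat sink read about 2 mm short. The lever stops also came about 1 mm short of my fitted model, which is within the calibration error. I relied on the contact checks instead.

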